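# Clear a used mixing paddle into the pedal bin

### The arm

A 7-joint arm with a two-finger parallel gripper is mounted at the origin on a cart in front of the work surface, level with it; the furniture and walls round the work are solid. World frame = base frame: x ahead of the robot, y to its left, z up, the work surface at z = 0. Lengths are in m, angles in rad, forces in N, time in s.
With the tool pointing down it reaches from about 0.35 to 0.9 m from the base axis. Payload 8.1 kg.
Tool frame: the origin (TCP) lies at the very end of the fingers, on their centre line; the grasp point (between the pads) lies 19 mm behind it (grasp_offset is the distance from the TCP to the grasp point, in m); z points along the fingers, y is the line along which they close (so a half turn about z gives the same grasp; the last joint's range is limited). The gripper opens to 92 mm and grips with 3 to 60 N. Pads are 19 mm wide; open, the fingers measure 130 mm over their backs; the gripper's body (75 mm by 190 mm) begins 47 mm behind the grasp point.
Start: joints at [-1.229, 0.434, 0.025, 1.573, -0.012, 1.134, -0.075], TCP at [0.269, 0.564, 0.227] pointing down, gripper open.
Joint ranges: [-2.62, 2.62], [-0.44, 2.09], [-1.27, 1.32], [0.08, 2.57], [-1.32, 4.46], [0.12, 2], [-2.74, 2.74]. Speed limits (rad/s): [2.22, 2.22, 3.01, 3.01, 3.14, 3.14, 3.14].

### API

Orientations are given as a rotation vector (axis times angle).
In Python, from cell import observe, get_image, camera_params, sign_off, silhouettes, grasp_offset gives the robot as it stands. The module is installed in compiled form; this text tells all that it offers.
- The arm moves only by the tool jog_arm, never from a script. Its argument "motion" is a list that holds one entry, the list of rows, each a list of 7 numbers: the shift along the tool's x, y, z in m, then the turn, a rotation vector about the tool's x, y, z in rad, then the closure, from -1 (fully open) to 1 (shut), so that 0 is half open. In form: [[[dx, dy, dz, wx, wy, wz, hand], ...]]. A call has 1 to 10 rows; each row is the pose to reach, as a shift and turn from the pose commanded when the call began, along the tool's axes at that moment; what a row does not reach only later rows make up. A row lasts 1/12 s, in which the tool goes at most 41.7 mm and 7.16 degrees, less where a joint would pass 70% of its speed; a pose out of reach is approached as far as the arm can. A call with a gripper value outside its range is refused whole. The fingers move at their own pace and stop on an object; "force" is the grip in N (left out, the last holds). Time passes only in rows, so rows that repeat a pose let the fingers close. It gives the time, the measured TCP pose, the force, the opening and the grip force at its end, in the units of the state.
- observe(): the state, without advancing time (a new reading comes with each control period).
- get_image(name): name is "side" or "top" or "wrist"; returns the picture (480x640x3 uint8, red, green, blue); there is no depth.
- camera_params(name): a dict with "vertical_fov" (degrees; the focal length in pixels is half the picture's height over the tangent of half this angle, whatever the lens; pixels are square), "cx", "cy" (the principal point, pixels), "T" (4x4, takes a point from camera to world coordinates). Camera axes: x right, y down, z forward; pixel columns grow to the right and rows downward; lengths in m; the calibration is good to about 2 mm. A picture is of the moment at which its call begins: read the wrist's pose just before it. camera_params takes no time and is no camera call; for the wrist camera it gives the pose at the moment of the call.
- sign_off(): hands the job in; it is judged then, once.
Trained networks look in the newest picture that a camera, given by its name, has taken for a name from the list of things; names that differ only in an ending like _2 or _b are one class to them, and where a whole thing is asked for, a point or a joint stands for the part that bears it (a point fixed in the world has none). Each returns a list of dicts, best first, with "p" (0 to 1); they miss things now and then, are a little off and sometimes report something else, mostly with a low value. They report only what shows in the picture. A call takes as long as a camera call.
- silhouettes(query, camera): "mask" (480x640 bool, what is visible of it) and "pixel" ([column, row] in pixels, amid what is visible of it).
The state is a dict: "clock": time; "joints": joint angles; "dq": joint speeds; "joint_efforts": joint torques, N m; "position": TCP position; "ee_rot": TCP orientation; "force": force on the tool from outside, world axes, zero at the start; "ft_torque": the same for the moment, N m; "width": opening from 0.0 (shut) to 1.0 (fully open); "gripper_force": force on a finger pad.
Only numpy, scipy, OpenCV 4.12 (cv2) and the standard library are available. Lean on these libraries where they do the work, as an engineer would, in place of code of your own. Each camera call takes 0.05 s, during which the arm holds its last target. There are 200 camera calls.

### The job

Press the pedal of the small bench bin right down so that its lid stands open by itself, then draw the used grey mixing paddle out from under the notebook, leaving the notebook lying where it is, and drop the paddle into the bin. Finally bring the pedal gently back up so that the lid comes down fully shut without slamming; work the lid only by the pedal, never by hand, and leave the tape rolls alone.

Things in the scene. Friction and masses are not known exactly. Their poses are not given: they have to be found in the camera images.
- bin: Round white plastic pedal bin, fixed to the bench, 180 mm high, 124 mm across at the foot and 160 mm at the rim, wall 3 mm; its inner floor lies 58 mm above the bench. Origin: centre of its underside. Its own -x points out over the pedal (front), +x to the lid's hinge (back), z up.
- bin_mouth (a point): Centre of the bin's round mouth, level with the rim (180 mm above the bench). Clear opening 154 mm across.
- lid_hinge (a joint): Lid angle in rad: 0 shut, 1.85 fully open (16 degrees past upright). A rod ties it to the pedal: lid angle = 4.625 x pedal angle. Beyond upright (about 1.57) the lid leans back and stays open by its own weight; short of that it falls shut if the pedal is let go, and slams.
- pedal (a joint): Pedal angle in rad: 0 up, 0.40 fully down; pivot 90 mm behind the pad's centre, 50 mm above the bench. The pad slopes 0.2 rad up to the front when up, 0.2 rad down when down. Pressing takes about 5 N at first, lifting from the bottom about 2 N; once the lid has passed upright on its way shut, its weight drives the pedal up.
- pedal_pad (a point): Centre of the black pedal pad in front of the bin's foot: 36 mm long (x), 46 wide (y), 12 thick; rough, can be gripped by its two sides. Centre 68 mm above the bench when up, 32 mm when down, 99 mm in front of the bin's axis in both. The lid and rim above reach 84 mm in front of that axis, so an upright hand strikes them: lean it away from the bin.
- paddle_mid (a point): Middle of the grey nylon mixing paddle, 120 mm long, 30 g, 4.5 mm above its underside. Its x runs along it to the blade: the slick blade (34 mm wide, 4 mm thick) spans +8 to +60 mm, the handle (22 mm wide, 9 mm thick) -60 to +10 mm. The last 30 mm of the blade lie under the notebook.
- paddle_handle (a point): Point to grip the paddle's handle, on its centre line 28 mm back from the paddle's middle (own -x), half-way up its 9 mm thickness; same axes.
- notebook: Black spiral notebook, cover 146 x 103 mm, 12 mm thick, about 0.2 kg, grippy cover. Origin: centre of its underside; its x runs along its 146 mm length, away from the paddle's handle. One short edge rests on the paddle's blade, so it leans 2 degrees and follows if the paddle is lifted or twisted; drawn level along its own length the slick blade slides out. It lies flat once the paddle is out.
- tape_roll: Roll of beige tape, 100 mm across, 25 mm high, lying flat between the magnetic stirrer and the bag sealer; a bystander. Origin: centre of its underside.
- small_tape: Roll of black tape, 53 mm across, 19 mm high, lying flat at the right front corner of the bench; a bystander. Origin: centre of its underside.
- paddle: The same paddle; origin 4.5 mm below its middle, on its underside.
- lid_centre (a point): Centre of the domed grey lid, 167 mm across and 18 mm thick, half-way up. The lid turns about a level hinge at the back of the rim, 89 mm behind the bin's axis and 183 mm above the bench; shut, it lies flat over the mouth. It must not be touched by the gripper or arm.

How it is judged:
On the way, in this order (a step that is already met when the one before it is completed fails the run):
1. the pedal has been pressed down and the lid stands open past upright (value of joint lid_hinge above 1.65 rad), for 0.3 s.
2. the paddle is out from under the notebook and lifted, lid still open, notebook in place (height (world z) of paddle_mid above 0.05 m and distance of notebook from where it was at the start of the episode below 0.025 m and value of joint lid_hinge above 1.6 rad), for 0.1 s.
3. the paddle lies inside the open bin (horizontal distance between paddle_mid and bin_mouth below 0.065 m and height (world z) of paddle_mid below 0.16 m and contact force between paddle and the fingers below 0.05 N and value of joint lid_hinge above 1.6 rad), for 0.2 s.
At the end, for the whole second after the job is handed in: Lid shut (within 0.06 rad), the paddle lying inside the bin below the rim, the notebook flat on the bench within 25 mm of where it was (value of joint lid_hinge below 0.06 rad and horizontal distance between paddle_mid and bin_mouth below 0.065 m and height (world z) of paddle_mid between 0.05 and 0.16 m and distance of notebook from where it was at the start of the episode below 0.025 m and angle between notebook's own z axis and vertical below 0.03 rad and linear speed of paddle below 0.03 m/s); the robot touches nothing.
It fails at once if the lid slams (falls faster than 3 rad/s) (velocity of joint lid_hinge below -3 rad/s).
It fails at once if the gripper or arm touches the lid (contact force between lid_hinge_c0 and the arm above 1 N or contact force between lid_hinge_c0 and the fingers above 1 N).
It fails at once if the notebook is dragged or lifted from its place (distance of notebook from where it was at the start of the episode above 0.025 m).
It fails at once if a tape roll is shifted (distance of any of tape_roll, small_tape from where it was at the start of the episode above 0.03 m).
It also fails if it takes over 67 s, if anything falls off the work surface, if the arm or the gripper's body presses on something with over 40 N, if the wrist force passes 120 N, or if a joint passes its speed limit or range.

## Working session

There is one attempt and no reset: what is moved stays moved. The work goes in short steps, Python scripts to look and compute and a tool call to move; the robot and the scene stay as the last step left them, time stands still between calls to the robot, and variables do not carry over. Pictures are saved under pics/ and viewed, at most 10 in all, crops included, and the job is handed in when it is done.

Besides the shell and the picture viewer there is one more tool, called after "Request:" as name(argument=value, ...) on one line, values as JSON. jog_arm: Moves the arm, as the interface text tells. Its arguments: {"type":"object","properties":{"motion":{"type":"array"},"force":{"type":"number"}},"required":["motion"]}

```bash
mkdir -p pics; cat > h.py <<'E'
import numpy as np, cv2
from cell import *
from scipy.spatial.transform import Rotation as R
def f(c): return 240/np.tan(np.radians(c["vertical_fov"])/2)
def ray(name,px,c=None):
    c=c or camera_params(name); T=np.array(c["T"])
    d=np.array([(px[0]-c["cx"])/f(c),(px[1]-c["cy"])/f(c),1.0])
    return T[:3,3],T[:3,:3]@d
def onz(name,px,z,c=None):
    o,d=ray(name,px,c); return o+d*(z-o[2])/d[2]
def proj(name,P,c=None):
    c=c or camera_params(name); T=np.array(c["T"])
    p=(np.atleast_2d(P)-T[:3,3])@T[:3,:3]
    return np.c_[p[:,0]/p[:,2]*f(c)+c["cx"],p[:,1]/p[:,2]*f(c)+c["cy"]]
def save(name,n):
    im=get_image(name); cv2.imwrite(f"pics/{n}.png",im[:,:,::-1]); return im
E
python3 - <<'E'
from h import *
np.set_printoptions(precision=3,suppress=True)
s=observe();print(s["clock"],s["position"],s["ee_rot"],s["joints"],grasp_offset)
a=save("side","s0");b=save("top","t0")
cv2.imwrite("pics/both0.png",cv2.resize(np.vstack([a,b])[:,:,::-1],(400,600)) )
for n in("side","top"):
  c=camera_params(n);print(n,c["vertical_fov"],c["cx"],c["cy"],np.array(c["T"]))
  for q in("bin","pedal_pad","paddle","notebook","tape_roll","small_tape","lid_centre"):
    r=silhouettes(q,n)
    for k in r[:2]:
      print(q,round(k["p"],2),k["pixel"],k["mask"].sum(),onz(n,k["pixel"],{"lid_centre":.19,"pedal_pad":.07}.get(q,.01)))
E
```

```text
0.0 [0.269 0.564 0.226] [-0.693 -3.064  0.003] [-1.229  0.435  0.025  1.574 -0.012  1.134 -0.075] 0.0188
side 51.66273904914358 322.3940301556017 234.93280175808547 [[ 0.805 -0.288  0.519 -0.026]
 [-0.593 -0.375  0.713 -0.835]
 [-0.011 -0.881 -0.472  0.614]
 [ 0.     0.     0.     1.   ]]
bin 0.87 [397.1, 279.7] 10261 [ 0.645 -0.191  0.01 ]
pedal_pad 0.81 [353.1, 310.4] 399 [ 0.445 -0.28   0.07 ]
pedal_pad 0.19 [320.4, 251.5] 725 [ 0.523 -0.073  0.07 ]
paddle 0.81 [251.8, 267.8] 254 [0.414 0.047 0.01 ]
paddle 0.58 [350.3, 312.7] 371 [ 0.487 -0.221  0.01 ]
notebook 0.6 [228.7, 248.8] 1463 [0.412 0.16  0.01 ]
notebook 0.54 [407.3, 250.9] 4069 [ 0.753 -0.114  0.01 ]
tape_roll 0.91 [320.6, 255.6] 741 [ 0.572 -0.005  0.01 ]
small_tape 0.92 [373.9, 394.6] 739 [ 0.381 -0.412  0.01 ]
lid_centre 0.89 [405.7, 249.3] 4106 [ 0.522 -0.323  0.19 ]
top 42.333528160180805 315.1390014377149 241.43837819287953 [[ 0.022 -0.983  0.18   0.262]
 [-1.    -0.021  0.006 -0.096]
 [-0.002 -0.18  -0.984  1.391]
 [ 0.     0.     0.     1.   ]]
pedal_pad 0.77 [406.5, 273.1] 369 [ 0.439 -0.286  0.07 ]
paddle 0.62 [250.1, 283.8] 429 [0.415 0.055 0.01 ]
notebook 0.69 [430.4, 221.5] 5558 [ 0.567 -0.35   0.01 ]
notebook 0.67 [197.1, 283.7] 3033 [0.413 0.174 0.01 ]
tape_roll 0.64 [282.6, 207.4] 682 [ 0.592 -0.012  0.01 ]
small_tape 0.76 [450.1, 305.8] 274 [ 0.376 -0.391  0.01 ]
lid_centre 0.78 [425.8, 217.6] 5391 [ 0.535 -0.308  0.19 ]
```

View pics/t0.png

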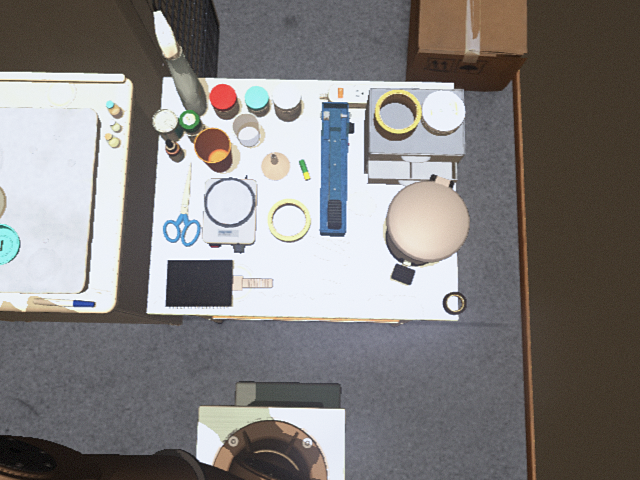

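View pics/s0.png

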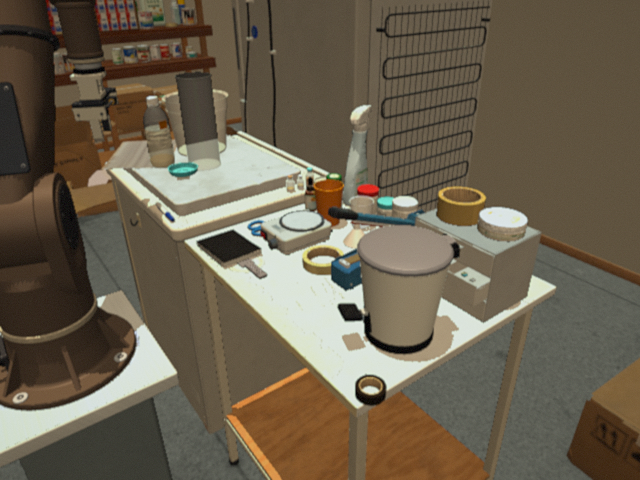

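The top view shows the notebook at (199,283), the paddle handle sticking out right to (272,283), the bin lid at (428,220), the pedal pad at (403,273) and the small tape at (455,302). Next I'll fit models to the masks.

```bash
cat > fit.py <<'E'
from h import *
from scipy.optimize import minimize
def box(x0,x1,y0,y1,z0,z1): return np.array([[x,y,z] for x in(x0,x1) for y in(y0,y1) for z in(z0,z1)],float)
def place(P,p):
    c,s=np.cos(p[2]),np.sin(p[2]); return P@np.array([[c,s,0],[-s,c,0],[0,0,1]])+[p[0],p[1],0]
a=np.linspace(0,2*np.pi,60,endpoint=False)
circ=lambda r,z:np.c_[r*np.cos(a),r*np.sin(a),0*a+z]
LID=[np.vstack([circ(.0835,.183),circ(.0835,.189),circ(.06,.199),circ(.03,.201)])]
def PAD(ang):  # pedal angle
    B=box(-.018,.018,-.023,.023,-.006,.006); t=.2-ang
    c,s=np.cos(t),np.sin(t); B=B@np.array([[c,0,-s],[0,1,0],[s,0,c]])  # front(-x) up for t>0
    return [B+[-.099 if 1 else 0,0,.050+.09*np.sin(t)]]
PADDLE=[box(-.06,.01,-.011,.011,0,.009),box(.008,.03,-.017,.017,.002,.006)]
NOTE=[box(-.073,.073,-.0515,.0515,.001,.014)]
def render(parts,p,name,c):
    m=np.zeros((960,1280),np.uint8)
    for P in parts:
        q=(proj(name,place(P,p),c)*2+.5).astype(np.float32)
        cv2.fillConvexPoly(m,cv2.convexHull(q).round().astype(np.int32),1)
    return m>0
def fit(items,p0):
    items=[(n,parts,cv2.resize(m.astype(np.uint8),(1280,960),interpolation=0)>0,c) for n,parts,m,c in items]
    def iou(p): 
        r=[]
        for n,parts,m,c in items:
            k=render(parts,p,n,c); r.append((k&m).sum()/(k|m).sum())
        return r
    best=None
    for d in(0,.15,-.15):
        o=minimize(lambda p:-sum(iou(p)),np.array(p0)+[0,0,d],method="Nelder-Mead",options=dict(initial_simplex=np.array(p0)+[0,0,d]+np.array([[0,0,0],[.02,0,0],[0,.02,0],[0,0,.2]]),maxiter=150))
        if best is None or o.fun<best.fun: best=o
    return best.x,iou(best.x)
E
python3 - <<'E'
from fit import *
np.set_printoptions(precision=4,suppress=True)
cs={n:camera_params(n) for n in("side","top")}
M={}
for n in cs:
  get_image(n)
  for q in("lid_centre","pedal_pad","paddle","notebook"):
    r=silhouettes(q,n)
    if q=="notebook": r=[k for k in r if k["pixel"][0]<300]
    M[q,n]=r[0]["mask"]
B=[(n,LID,M["lid_centre",n],cs[n]) for n in cs]+[(n,PAD(0),M["pedal_pad",n],cs[n]) for n in cs]
print("bin",fit(B,[.535,-.315,-.38]))
for n in cs: print(n,fit([b for b in B if b[0]==n],[.535,-.315,-.38]))
for n in [("side","top"),("side",),("top",)]:
  print("paddle",n,fit([(k,PADDLE,M["paddle",k],cs[k]) for k in n],[.415,.07,1.57]))
  print("note",n,fit([(k,NOTE,M["notebook",k],cs[k]) for k in n],[.413,.17,1.57]))
E
```

```text
bin (array([ 0.5326, -0.3138, -0.3514]), [np.float64(0.9277821387597367), np.float64(0.9350101134464867), np.float64(0.7695852534562212), np.float64(0.8167630057803468)])
side (array([ 0.5324, -0.3155, -0.4306]), [np.float64(0.935598959908085), np.float64(0.7735263702171665)])
top (array([ 0.5326, -0.3135, -0.348 ]), [np.float64(0.9377918759362058), np.float64(0.8167630057803468)])
paddle ('side', 'top') (array([0.4185, 0.0663, 1.6072]), [np.float64(0.7793650793650794), np.float64(0.921038961038961)])
note ('side', 'top') (array([0.4155, 0.17  , 1.5879]), [np.float64(0.8751210067763795), np.float64(0.9657224470364199)])
paddle ('side',) (array([0.4215, 0.0678, 1.5831]), [np.float64(0.8175061932287366)])
note ('side',) (array([0.4184, 0.1789, 1.6075]), [np.float64(0.9204526543518057)])
paddle ('top',) (array([0.4184, 0.0649, 1.6061]), [np.float64(0.9288702928870293)])
note ('top',) (array([0.4152, 0.1693, 1.5953]), [np.float64(0.9774286170043069)])
```

```bash
cat > mv.py <<'E'
from h import *
np.set_printoptions(precision=4,suppress=True)
BIN=np.array([.5325,-.314]); BY=-.37
def rot(yaw,tilt):
    z=np.array([np.cos(yaw)*np.sin(tilt),np.sin(yaw)*np.sin(tilt),-np.cos(tilt)]); y=np.array([-np.sin(yaw),np.cos(yaw),0])
    return np.c_[np.cross(y,z),y,z]
def pad(ang,r=.09): # pad centre at pedal angle (pivot 9mm in front of axis)
    t=.2-ang; d=.01079+r*np.cos(t)
    return np.r_[BIN-d*np.array([np.cos(BY),np.sin(BY)]),.05+r*np.sin(t)]
def delta(p,Rm,p0,R0):
    return np.r_[R0.T@(p-p0),R.from_matrix(R0.T@Rm).as_rotvec()]
def now():
    s=observe(); return np.array(s["position"]),R.from_rotvec(s["ee_rot"]).as_matrix(),s
def tcp(g,Rm,back=0): return g+Rm[:,2]*(grasp_offset-back)
E
python3 - <<'E'
from mv import *
p,Rm,s=now()
print(delta(np.array([.43,.2,.27]),Rm,p,Rm))
R1=rot(BY,.45)
print(pad(0),delta(tcp(pad(0),R1,.10),R1,np.array([.43,.2,.27]),Rm))
E
```

```text
[-0.3021 -0.2594 -0.0433  0.      0.      0.    ]
[ 0.4402 -0.2782  0.0679] [-0.1798 -0.4299  0.129  -0.0168 -0.4497 -0.0736]
```

Request:
jog_arm(motion=[[[-0.3,-0.26,-0.043,0,0,0,-1],[-0.3,-0.26,-0.043,0,0,0,-1],[-0.3,-0.26,-0.043,0,0,0,-1],[-0.3,-0.26,-0.043,0,0,0,-1],[-0.3,-0.26,-0.043,0,0,0,-1],[-0.3,-0.26,-0.043,0,0,0,-1],[-0.3,-0.26,-0.043,0,0,0,-1],[-0.3,-0.26,-0.043,0,0,0,-1],[-0.3,-0.26,-0.043,0,0,0,-1],[-0.3,-0.26,-0.043,0,0,0,-1]]])

```text
clock: 2.13
position: [0.4295, 0.1958, 0.2706]
ee_rot: [0.699, 3.061, 0.0]
force: [0.7, 0.9, 0.1]
width: 1.004
gripper_force: 0.0
```

Request:
jog_arm(motion=[[[-0.18,-0.43,0.02,-0.017,-0.45,-0.074,-1],[-0.18,-0.43,0.02,-0.017,-0.45,-0.074,-1],[-0.18,-0.43,0.02,-0.017,-0.45,-0.074,-1],[-0.18,-0.43,0.02,-0.017,-0.45,-0.074,-1],[-0.18,-0.43,0.02,-0.017,-0.45,-0.074,-1],[-0.18,-0.43,0.02,-0.017,-0.45,-0.074,-1],[-0.18,-0.43,0.02,-0.017,-0.45,-0.074,-1],[-0.18,-0.43,0.02,-0.017,-0.45,-0.074,-1],[-0.18,-0.43,0.02,-0.017,-0.45,-0.074,-1],[-0.18,-0.43,0.02,-0.017,-0.45,-0.074,-1]]])

```text
clock: 2.97
position: [0.4069, -0.2178, 0.2519]
ee_rot: [0.497, 2.65, -0.113]
force: [0.9, -0.1, 0.6]
width: 1.001
gripper_force: 0.0
```

```bash
python3 - <<'E'
from mv import *
p,Rm,s=now(); print(s["clock"],p,s["joints"],s["dq"],s["force"])
R1=rot(BY,.45)
print(delta(tcp(pad(0),R1,.08),R1,p,Rm))
E
```

```text
2.9667 [ 0.4069 -0.2178  0.2519] [-0.633  -0.2947  0.8345  2.318   0.4895  0.6209  1.0857] [-0.2964 -0.0693  1.7887 -0.2561 -0.2594 -0.2859  1.6936] [ 0.946  -0.0577  0.5611]
[ 0.0326 -0.0444  0.1274  0.0008  0.0013 -0.0007]
```

Request:
jog_arm(motion=[[[0.032,-0.044,0.06,0,0,0,-1],[0.032,-0.044,0.09,0,0,0,-1],[0.032,-0.044,0.127,0,0,0,-1],[0.032,-0.044,0.127,0,0,0,-1],[0.032,-0.044,0.127,0,0,0,-1],[0.032,-0.044,0.127,0,0,0,-1]]])

```text
clock: 3.47
position: [0.4034, -0.2223, 0.1701]
ee_rot: [0.465, 2.673, -0.047]
force: [0.5, 2.1, 0.9]
width: 0.998
gripper_force: 0.0
```

```bash
python3 - <<'E'
from fit import *
from mv import *
p,Rm,s=now(); print(s["clock"],p,s["joints"],s["dq"])
R1=rot(BY,.45)
print("toPad",delta(tcp(pad(0),R1,0),R1,p,Rm))
c=camera_params("wrist"); im=get_image("wrist")
k=[r for r in silhouettes("pedal_pad","wrist")]
cp=BIN
for q in k[:2]: print(q["p"],q["pixel"],q["mask"].sum(),onz("wrist",q["pixel"],.07,c))
uv=proj("wrist",place(PAD(0)[0],[*BIN,BY]),c)
for u in uv: cv2.circle(im,tuple(int(v) for v in u),4,(255,0,0),-1)
cv2.imwrite("pics/w1.png",im[:,:,::-1])
if k: print(fit([("wrist",PAD(0),k[0]["mask"],c)],[*BIN,BY]))
E
```

```text
3.4667 [ 0.4034 -0.2223  0.1701] [-0.5462 -0.0024  1.0602  2.4266 -0.3459  0.3181  2.048 ] [ 1.0161  0.5916 -0.7451  0.0813 -2.1884 -0.3288  2.1612]
toPad [-0.0072 -0.0455  0.1324  0.0494 -0.0234  0.0141]
0.64 [254.3, 240.8] 2949 [ 0.4379 -0.276   0.07  ]
(array([ 0.5328, -0.3143, -0.3803]), [np.float64(0.8680264860339447)])
```

View pics/w1.png

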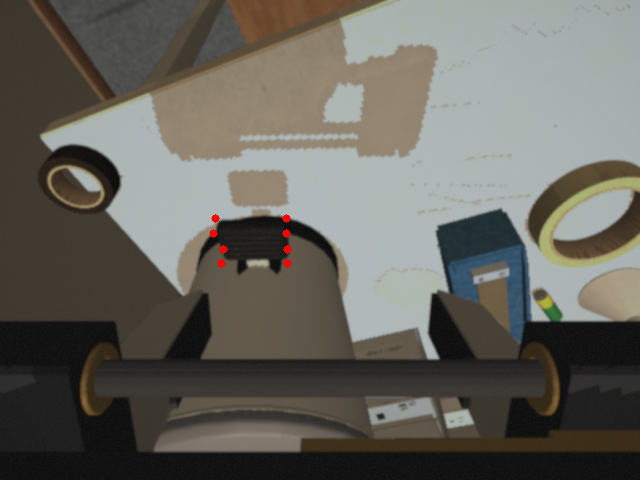

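```bash
sed -i 's/BY=-.37/BY=-.378/' mv.py; python3 - <<'E'
from mv import *
p,Rm,s=now(); print(s["clock"],p,s["joints"])
R1=rot(BY,.36)
for b in(.06,0): print(delta(tcp(pad(0),R1,b),R1,p,Rm))
E
```

```text
3.5667 [ 0.4028 -0.2231  0.1697] [-0.542  -0.0007  1.0571  2.4266 -0.3436  0.318   2.0441]
[-0.0102 -0.0405  0.0724  0.0495  0.0652  0.0216]
[-0.0062 -0.0435  0.1322  0.0495  0.0652  0.0216]
```

Request:
jog_arm(motion=[[[-0.006,-0.022,0.03,0.05,0.065,0.022,-1],[-0.01,-0.041,0.05,0.05,0.065,0.022,-1],[-0.01,-0.041,0.07,0.05,0.065,0.022,-1],[-0.01,-0.041,0.07,0.05,0.065,0.022,-1],[-0.01,-0.041,0.07,0.05,0.065,0.022,-1],[-0.01,-0.041,0.07,0.05,0.065,0.022,-1],[-0.01,-0.041,0.07,0.05,0.065,0.022,-1]]])

```text
clock: 4.15
position: [0.4254, -0.2717, 0.11]
ee_rot: [0.523, 2.736, -0.094]
force: [0.4, 0.2, -0.0]
width: 0.999
gripper_force: 0.0
```

```bash
python3 - <<'E'
from mv import *
p,Rm,s=now(); print(s["clock"],p,s["joints"],s["dq"])
R1=rot(BY,.36)
for b in(.06,0): print(delta(tcp(pad(0),R1,b),R1,p,Rm))
E
```

```text
4.15 [ 0.4254 -0.2717  0.11  ] [-0.1285  0.3004  0.7733  2.3499 -0.947   0.3489  2.6434] [-0.0374 -0.0213  0.0193  0.0052 -0.0233 -0.0003  0.0274]
[-0.0003  0.0002  0.0039  0.0007  0.0006  0.0005]
[-0.0003  0.0002  0.0639  0.0007  0.0006  0.0005]
```

Request:
jog_arm(motion=[[[0.03,0,-0.04,0,0,0,-1],[0.05,0,-0.08,0,0,0,-1],[0.05,0,-0.12,0,0,0,-1],[0.05,0,-0.14,0,0,0.12,-1],[0.05,0,-0.14,0,0,0.24,-1],[0.05,0,-0.14,0,0,0.36,-1],[0.05,0,-0.14,0,0,0.48,-1],[0.05,0,-0.14,0,0,0.6,-1],[0.05,0,-0.14,0,0,0.72,-1],[0.05,0,-0.14,0,0,0.84,-1]]])

```text
clock: 4.98
position: [0.3367, -0.237, 0.225]
ee_rot: [1.211, 2.506, 0.068]
force: [-1.0, 0.6, -1.0]
width: 0.999
gripper_force: 0.0
```

```bash
python3 - <<'E'
from mv import *
p,Rm,s=now(); print(s["clock"],p,s["joints"],s["dq"])
R1=rot(BY,.36)@np.diag([-1,-1,1])
for b in(.06,0): print(delta(tcp(pad(0),R1,b),R1,p,Rm))
E
```

```text
4.9833 [ 0.3367 -0.237   0.225 ] [-0.2125 -0.2211  0.6657  2.3544  0.1454  0.6081  1.0315] [ 0.4962  0.1455 -0.4907  0.0552 -0.1297 -0.1374 -1.4245]
[-0.0435  0.0224  0.1451 -0.0077 -0.029   2.6149]
[-0.0442  0.0213  0.2051 -0.0077 -0.029   2.6149]
```

Request:
jog_arm(motion=[[[0,0,0,0,0,0.12,-1],[0,0,0,0,0,0.24,-1],[0,0,0,0,0,0.36,-1],[0,0,0,0,0,0.48,-1],[0,0,0,0,0,0.6,-1],[0,0,0,0,0,0.72,-1],[0,0,0,0,0,0.84,-1],[0,0,0,0,0,0.96,-1],[0,0,0,0,0,1.08,-1],[0,0,0,0,0,1.2,-1]]])

```text
clock: 5.82
position: [0.3361, -0.2364, 0.2234]
ee_rot: [2.477, 1.422, 0.342]
force: [0.6, 0.5, -0.1]
width: 1.001
gripper_force: 0.0
```

Request:
jog_arm(motion=[[[0,0,0,0,0,0.12,-1],[0,0,0,0,0,0.24,-1],[0,0,0,0,0,0.36,-1],[0,0,0,0,0,0.48,-1],[0,0,0,0,0,0.6,-1],[0,0,0,0,0,0.72,-1],[0,0,0,0,0,0.84,-1],[0,0,0,0,0,0.96,-1],[0,0,0,0,0,1.08,-1],[0,0,0,0,0,1.2,-1]]])

```text
clock: 6.65
position: [0.336, -0.2364, 0.2236]
ee_rot: [3.001, -0.237, 0.526]
force: [0.2, 0.8, -0.8]
width: 1.001
gripper_force: 0.0
```

```bash
python3 - <<'E'
from mv import *
p,Rm,s=now(); print(s["clock"],p,s["joints"],s["dq"])
R1=rot(BY,.36)@np.diag([-1,-1,1])
for b in(.06,0): print(delta(tcp(pad(0),R1,b),R1,p,Rm))
E
```

```text
6.65 [ 0.336  -0.2364  0.2236] [ 0.2771 -0.1306  0.2506  2.3325 -0.0719  0.5881 -1.1444] [ 0.2279  0.027  -0.2053 -0.0116 -0.0708 -0.0037 -1.3558]
[ 0.0491  0.0132  0.1438 -0.0196  0.0024  0.2168]
[ 0.0491  0.0144  0.2038 -0.0196  0.0024  0.2168]
```

Request:
jog_arm(motion=[[[0.025,0.007,0.035,-0.02,0.002,0.12,-1],[0.049,0.013,0.07,-0.02,0.002,0.217,-1],[0.049,0.013,0.11,-0.02,0.002,0.217,-1],[0.049,0.013,0.14,-0.02,0.002,0.217,-1],[0.049,0.013,0.144,-0.02,0.002,0.217,-1],[0.049,0.013,0.144,-0.02,0.002,0.217,-1],[0.049,0.013,0.144,-0.02,0.002,0.217,-1]]])

```text
clock: 7.23
position: [0.4273, -0.2711, 0.1067]
ee_rot: [2.974, -0.56, 0.539]
force: [0.4, 0.5, 0.4]
width: 0.999
gripper_force: 0.0
```

```bash
python3 - <<'E'
from mv import *
p,Rm,s=now(); print(s["clock"],p,s["joints"],s["dq"])
R1=rot(BY,.36)@np.diag([-1,-1,1])
P0=tcp(pad(0),R1,0)
print(delta(P0,R1,p,Rm))
for a in (.08,.16,.24,.32,.4,.42): print(a,delta(tcp(pad(a),R1,0),R1,P0,R1)[:3])
for a in (.2,.4): R2=rot(BY,.3+.5*a)@np.diag([-1,-1,1]);print(a,delta(tcp(pad(a),R2,0),R2,P0,R1))
E
```

```text
7.2333 [ 0.4273 -0.2711  0.1067] [ 0.3693  0.2543  0.1422  2.3153 -0.3519  0.2314 -1.1135] [ 0.0069 -0.0283  0.0012 -0.0061 -0.0145 -0.0061  0.0154]
[ 0.0001  0.0011  0.0603 -0.0006  0.0012  0.0057]
0.08 [-0.0036 -0.      0.0062]
0.16 [-0.0066  0.      0.0128]
0.24 [-0.0092  0.      0.0195]
0.32 [-0.0112 -0.      0.0264]
0.4 [-0.0126  0.      0.0335]
0.42 [-0.0129 -0.      0.0352]
0.2 [-0.0072 -0.      0.0161  0.      0.04   -0.    ]
0.4 [-0.01   -0.      0.0333  0.      0.14   -0.    ]
```

Request:
jog_arm(motion=[[[0,0.001,0.025,0,0,0.006,-1],[0,0.001,0.04,0,0,0.006,-1],[0,0.001,0.055,0,0,0.006,-1],[0,0.001,0.055,0,0,0.006,-1],[0,0.001,0.055,0,0,0.006,-1],[0,0.001,0.055,0,0,0.006,-1]]])

```text
clock: 7.73
position: [0.4461, -0.2795, 0.0561]
ee_rot: [2.973, -0.569, 0.544]
force: [0.0, 0.9, 1.5]
width: 0.998
gripper_force: 0.0
```

```bash
python3 - <<'E'
from mv import *
p,Rm,s=now(); print(s["clock"],p,s["ee_rot"],s["joints"],s["dq"],s["force"])
for t in(.36,.3):
  R1=rot(BY,t)@np.diag([-1,-1,1])
  print(delta(tcp(pad(0),R1,.005),R1,p,Rm))
im=save("wrist","w2")
E
```

```text
7.7333 [ 0.4461 -0.2795  0.0561] [ 2.9727 -0.5695  0.5443] [ 0.3836  0.3877  0.1289  2.3168 -0.8532  0.1208 -0.6222] [ 0.0169 -0.0072 -0.027  -0.002   0.129  -0.0043 -0.1298] [0.0356 0.9092 1.4771]
[-0.0015  0.0002  0.0007 -0.0013 -0.0019 -0.0008]
[-0.0023  0.0002  0.0007 -0.0013 -0.0619 -0.0008]
```

View pics/w2.png

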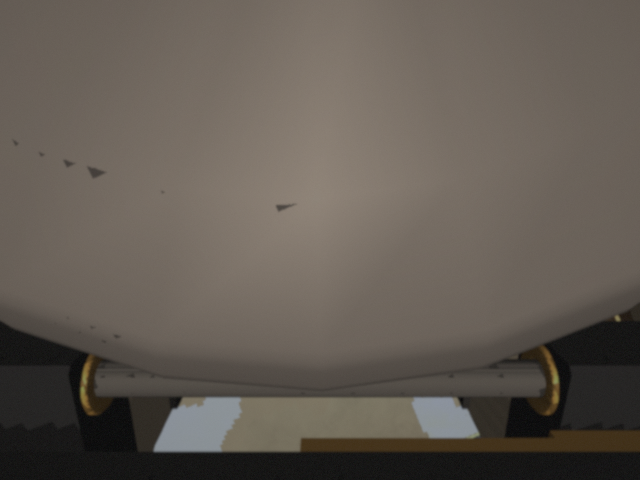

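```bash
cat > fk.py <<'E'
from mv import *
import itertools
D=[([-1.229,.435,.025,1.574,-.012,1.134,-.075],[-.693,-3.064,.003]),
([-.5462,-.0024,1.0602,2.4266,-.3459,.3181,2.048],[.465,2.673,-.047]),
([-.1285,.3004,.7733,2.3499,-.947,.3489,2.6434],[.523,2.736,-.094]),
([-.2125,-.2211,.6657,2.3544,.1454,.6081,1.0315],[1.211,2.506,.068]),
([.2771,-.1306,.2506,2.3325,-.0719,.5881,-1.1444],[3.001,-.237,.526]),
([.3836,.3877,.1289,2.3168,-.8532,.1208,-.6222],[2.9727,-.5695,.5443])]
def chain(q,s,n=7):
    return R.from_euler("ZYZYZYZ"[:n] if 0 else "ZYZ",[s[0]*q[0],s[1]*q[1],s[2]*q[2]])*R.from_euler("YZYZ",[s[3]*q[3],s[4]*q[4],s[5]*q[5],s[6]*q[6]])
def best():
    o=None
    for s in itertools.product((1,-1),repeat=7):
        C=[chain(q,s).inv()*R.from_rotvec(e) for q,e in D]
        m=R.concatenate(C).mean(); e=max((m.inv()*c).magnitude() for c in C)
        if o is None or e<o[0]: o=(e,s,m.as_rotvec())
    return o
E
python3 - <<'E'
from fk import *
print(best())
c=camera_params("wrist"); p,Rm,s=now()
T=np.array(c["T"]);print("cam in tool",Rm.T@(T[:3,3]-p),"cam world",T[:3,3])
E
```

```text
Traceback (most recent call last):
  File "fk.py", line 14, in best
    C=[chain(q,s).inv()*R.from_rotvec(e) for q,e in D]
       ~~~~~^^^^^
  File "fk.py", line 10, in chain
    return R.from_euler("ZYZYZYZ"[:n] if 0 else "ZYZ",[s[0]*q[0],s[1]*q[1],s[2]*q[2]])*R.from_euler("YZYZ",[s[3]*q[3],s[4]*q[4],s[5]*q[5],s[6]*q[6]])
                                                                                       ~~~~~~~~~~~~^^^^^^^^^^^^^^^^^^^^^^^^^^^^^^^^^^^^^^^^^^^^^^^^^^
  File "scipy/spatial/transform/_rotation.pyx", line 1413, in scipy.spatial.transform._rotation.Rotation.from_euler
ValueError: Expected axis specification to be a non-empty string of upto 3 characters, got YZYZ
```

```bash
python3 - <<'E'
t=open("fk.py").read().split("\n")
i=[k for k,l in enumerate(t) if l.startswith("    return R.from_euler")][0]
t[i]="""    o=R.identity()
    for a,k,v in zip("ZYZYZYZ",s,q): o=o*R.from_euler(a,k*v)
    return o"""
open("fk.py","w").write("\n".join(t))
E
python3 - <<'E'
from fk import *
print(best())
c=camera_params("wrist"); p,Rm,s=now()
T=np.array(c["T"]);print("cam in tool",Rm.T@(T[:3,3]-p),"cam world",T[:3,3])
E
```

```text
(0.0006662185363647451, (-1, 1, -1, 1, -1, 1, -1), array([ 0.0002, -0.0001,  1.5708]))
cam in tool [ 0.0852 -0.0005 -0.1581] cam world [ 0.4682 -0.288   0.2341]
```

```bash
cat >> fk.py <<'E'
S=(-1,1,-1,1,-1,1,-1); POS=np.array([[.269,.564,.226],[.4034,-.2223,.1701],[.4254,-.2717,.11],[.3367,-.237,.225],[.336,-.2364,.2236],[.4461,-.2795,.0561]])
def frames(q):
    o=R.identity();F=[]
    for a,k,v in zip("ZYZYZYZ",S,q): o=o*R.from_euler(a,k*v); F.append(o.as_matrix())
    return F
def cols(q):
    F=frames(q); return np.c_[[0,0,1],F[2][:,2],F[4][:,2],F[6][:,2],F[2][:,0],F[4][:,0]]
L=np.linalg.lstsq(np.vstack([cols(q) for q,_ in D]),POS.ravel(),rcond=None)[0]
def fk(q): return cols(q)@L, frames(q)[6]@R.from_rotvec([0,0,np.pi/2]).as_matrix()
LO=np.array([-2.62,-.44,-1.27,.08,-1.32,.12,-2.74]);HI=np.array([2.62,2.09,1.32,2.57,4.46,2,2.74])
def ik(p,Rm,q0,w=.02):
    from scipy.optimize import least_squares
    def r(q):
        a,b=fk(q); return np.r_[(a-p)*10,R.from_matrix(b.T@Rm).as_rotvec()*3,w*(q-q0)]
    o=least_squares(r,np.clip(q0,LO+.03,HI-.03),bounds=(LO+.02,HI-.02)); a,b=fk(o.x)
    return o.x,np.linalg.norm(a-p),R.from_matrix(b.T@Rm).magnitude()
E
python3 - <<'E'
from fk import *
print(L,[np.linalg.norm(fk(q)[0]-x) for (q,_),x in zip(D,POS)])
q2=np.array([.35,.3,.1,2.4,2.6,.3,-.7])
for t in(.3,.5,.6,.7,.8):
  for a in(0,.4):
    for nm,q0 in(("b2",q2),("b1",np.array([-.13,.4,.7,2.3,-.9,.3,2.4]))):
      R1=rot(BY,t); print(nm,t,a,ik(tcp(pad(a),R1,.003),R1,q0))
E
```

```text
[ 0.162   0.5379  0.3745  0.3117  0.0351 -0.0639] [np.float64(0.053693410733361924), np.float64(0.012190446144559053), np.float64(0.016752725198984568), np.float64(0.04764131612515146), np.float64(0.0434647675166009), np.float64(0.025042669113965965)]
b2 0.3 0 (array([ 1.4536,  0.6466, -1.0629,  2.2432,  1.2079,  0.5324,  0.7005]), np.float64(6.628582443210321e-05), 0.000309565572498886)
b1 0.3 0 (array([ 0.0344,  0.4215,  0.5824,  2.2783, -0.959 ,  0.338 ,  2.6232]), np.float64(8.518374129280718e-06), 4.462731525407998e-05)
b2 0.3 0.4 (array([ 1.3375,  0.6228, -0.8583,  2.2677,  1.2811,  0.394 ,  0.6464]), np.float64(7.296231895177777e-05), 0.00037683809647848465)
b1 0.3 0.4 (array([ 0.1752,  0.4554,  0.3887,  2.2991, -1.0677,  0.2333,  2.72  ]), np.float64(2.4735224533507038e-05), 0.00013915039063886215)
b2 0.5 0 (array([ 1.351 ,  0.4684, -0.7419,  2.3193,  1.6988,  0.14  ,  0.268 ]), np.float64(0.00010341200848377849), 0.0005222735402742615)
b1 0.5 0 (array([ 0.3177,  0.3235,  0.2049,  2.3329, -1.0683,  0.14  ,  2.72  ]), np.float64(0.012819550942206163), 0.07553905030711554)
b2 0
[... 1251 characters left out ...]
7)
b1 0.7 0.4 (array([ 0.3988,  0.3465,  0.1218,  2.3018, -1.0835,  0.14  ,  2.72  ]), np.float64(0.04464182098993679), 0.26953353571014227)
b2 0.8 0 (array([ 1.0313,  0.4217, -0.4637,  2.3784,  3.2194,  0.3942, -1.3542]), np.float64(2.605437594168906e-05), 0.00017928593443117786)
b1 0.8 0 (array([ 0.4289,  0.2577,  0.0937,  2.3155, -1.0796,  0.14  ,  2.72  ]), np.float64(0.049356205915977926), 0.2948963524020843)
b2 0.8 0.4 (array([ 0.973 ,  0.5271, -0.3993,  2.4055,  3.21  ,  0.5274, -1.3185]), np.float64(1.7627597216345153e-05), 0.00013762793450462115)
b1 0.8 0.4 (array([ 0.4404,  0.3249,  0.0812,  2.2967, -1.0841,  0.14  ,  2.72  ]), np.float64(0.056643503792235435), 0.34332902520626407)
```

```bash
python3 - <<'E'
from fk import *
def allc(q):
    F=frames(q)
    d={"bz":[0,0,1],"1x":F[0][:,0],"1y":F[0][:,1],"2z":F[1][:,2],"2x":F[1][:,0],"3x":F[2][:,0],"3y":F[2][:,1],"4z":F[3][:,2],"4x":F[3][:,0],"5x":F[4][:,0],"5y":F[4][:,1],"6z":F[5][:,2],"6x":F[5][:,0]}
    return d
A={k:np.concatenate([allc(q)[k] for q,_ in D]) for k in allc(D[0][0])}
A={k:np.array(v,float) for k,v in A.items()}
for base in(["bz","2z","4z","6z"],):
  for n in(0,1,2,3):
    res=[]
    for ex in itertools.combinations([k for k in A if k not in base],n):
      M=np.c_[tuple(A[k] for k in base+list(ex))]; l,*_=np.linalg.lstsq(M,POS.ravel(),rcond=None)
      res.append((abs(M@l-POS.ravel()).max(),ex,l))
    res.sort(key=lambda r:r[0]); print(res[:3])
E
```

```text
[(np.float64(0.04661919162245301), (), array([0.2937, 0.5367, 0.4575, 0.3504]))]
[(np.float64(0.006662470070456172), ('1y',), array([ 0.245 ,  0.561 ,  0.4269,  0.3454, -0.0534])), (np.float64(0.013684223172659327), ('3y',), array([ 0.3262,  0.5493,  0.432 ,  0.417 , -0.0496])), (np.float64(0.03284697756867283), ('5y',), array([ 0.3531,  0.5837,  0.4176,  0.4809, -0.0551]))]
[(np.float64(0.0004832710249442207), ('1y', '3y'), array([ 0.2713,  0.5576,  0.4279,  0.3695, -0.0366, -0.0168])), (np.float64(0.0046630294090335145), ('1y', '5y'), array([ 0.2584,  0.5646,  0.4249,  0.3637, -0.0475, -0.0075])), (np.float64(0.006072674515685994), ('1y', '6x'), array([ 0.2404,  0.561 ,  0.4222,  0.3452, -0.052 , -0.0047]))]
[(np.float64(0.0003250637074619367), ('1y', '3y', '5x'), array([ 0.2721,  0.5575,  0.4282,  0.3696, -0.0366, -0.0169,  0.0005])), (np.float64(0.00038636609164710567), ('1y', '2x', '3y'), array([ 0.2711,  0.5574,  0.4277,  0.3692, -0.0366,  0.0003, -0.0169])), (np.float64(0.00039570463869209593), ('1y', '3y', '5y'), array([ 0.2717,  0.5579,  0.4277,  0.3703, -0.0365, -0.0165, -0.0005]))]
```

```bash
cat >> fk.py <<'E'
def cols(q):
    F=frames(q); return np.c_[[0,0,1],F[1][:,2],F[3][:,2],F[5][:,2],F[0][:,1],F[2][:,1]]
L=np.linalg.lstsq(np.vstack([cols(q) for q,_ in D]),POS.ravel(),rcond=None)[0]
E
python3 - <<'E'
from fk import *
q2=np.array([.4,.3,.1,2.4,2.6,.3,-.7])
qb1=np.array([-.13,.4,.7,2.3,-.9,.3,2.4])
for t in(.3,.4,.5,.6,.7,.8):
  for a in(0,.4):
    for nm,q0 in(("b2",q2),("b1",qb1)):
      R1=rot(BY,t); q,e,r=ik(tcp(pad(a),R1,.003),R1,q0,.005); print(nm,t,a,q,round(e,3),round(r,3))
# sweep plan: back off from current
p,Rm,s=now(); q=np.array(s["joints"])
for dz in(.1,.16):
  pt=p-Rm[:,2]*dz+np.array([-.02,.01,0]); qq,e,r=ik(pt,Rm,q,.02);print("back",dz,pt,qq,e,r)
E
```

```text
b2 0.3 0 [ 1.1669  0.5641 -0.8972  2.2074  1.0983  0.4734  0.6329] 0.0 0.0
b1 0.3 0 [ 0.1016  0.4323  0.4903  2.2911 -0.9972  0.2884  2.6567] 0.0 0.0
b2 0.3 0.4 [ 0.9932  0.5673 -0.666   2.2419  1.2191  0.3352  0.5026] 0.0 0.0
b1 0.3 0.4 [ 0.3312  0.4811  0.1924  2.2963 -1.0375  0.1409  2.6965] 0.0 0.0
b2 0.4 0 [ 0.8354  0.4272 -0.431   2.3148  1.3464  0.14    0.3508] 0.0 0.0
b1 0.4 0 [ 0.3411  0.3881  0.1889  2.3213 -1.0519  0.14    2.72  ] 0.005 0.03
b2 0.4 0.4 [ 0.7561  0.4988 -0.3389  2.3427  2.1529  0.14   -0.4526] 0.0 0.0
b1 0.4 0.4 [ 0.3746  0.4602  0.1547  2.2924 -1.051   0.14    2.72  ] 0.012 0.075
b2 0.5 0 [ 0.7769  0.4222 -0.3442  2.4004  2.6615  0.1786 -0.9581] 0.0 0.0
b1 0.5 0 [ 0.4042  0.3663  0.1313  2.3152 -1.0393  0.14    2.72  ] 0.017 0.106
b2 0.5 0.4 [ 0.7856  0.5191 -0.3632  2.4197  2.7393  0.2922 -1.0209] 0.0 0.0
b1 0.5 0.4 [ 0.4361  0.4397  0.0999  2.286  -1.0353  0.14    2.72  ] 0.023 0.151
b2 0.6 0 [ 0.8456  0.4587 -0.4177  2.4734  2.8641  0.3694 -1.1359] 0.0 0.0
b1 0.6 0 [ 0.4949  0.3467  0.0477  2.3076 -1.0196  0.14    2.72  ] 0.028 0.181
b2 0.6 0.4 [ 0.8186
[... 347 characters left out ...]
719  -1.0197] 0.0 0.0
b1 0.7 0.4 [ 0.6586  0.4097 -0.101   2.2675 -0.9703  0.14    2.72  ] 0.046 0.302
b2 0.8 0 [ 1.4407  0.93   -1.25    2.55    2.4183  0.9393 -0.4019] 0.005 0.017
b1 0.8 0 [ 0.8425  0.3337 -0.2737  2.2822 -0.933   0.14    2.72  ] 0.052 0.329
b2 0.8 0.4 [ 1.4324  1.0898 -1.25    2.55    2.4561  1.06   -0.3294] 0.007 0.023
b1 0.8 0.4 [ 0.8715  0.4162 -0.2933  2.2516 -0.8989  0.14    2.72  ] 0.058 0.376
back 0.1 [ 0.3931 -0.2565  0.1496] [ 0.1655  0.1078  0.3685  2.3562 -0.2806  0.3385 -1.1755] 3.7481864207867936e-05 0.0002417419862840189
back 0.16 [ 0.3734 -0.2488  0.2057] [ 0.4363 -0.0193  0.0704  2.2956 -0.0938  0.5082 -1.3686] 2.5154322595161857e-05 0.00021995549567522963
```

```bash
cat >> fk.py <<'E'
def plan(q0,q1,n):
    """rows per call (<=10) following the joint line q0->q1"""
    T=[fk(q0+(q1-q0)*k/n) for k in range(n+1)]
    out=[]
    for i in range(0,n,10):
        p0,R0=T[i]; out.append([np.round(delta(*T[k],p0,R0),3).tolist()+[-1] for k in range(i+1,min(i+10,n)+1)])
    return T,out
def clear(p,Rm):
    """worst body/finger clearance to bin cylinder (r84, z<205): list of tool-frame box samples"""
    P=[]
    for x in(-.038,0,.038):
        for y in np.linspace(-.095,.095,9):
            for z in(-.066,-.12,-.18): P.append([x,y,z])
    for x in(-.01,.01):
        for y in(-.065,-.04,.04,.065):
            for z in(0,-.03,-.06): P.append([x,y,z])
    W=np.array(P)@Rm.T+p; d=np.hypot(*(W[:,:2]-BIN).T)
    m=W[:,2]<.205
    return (d[m].min() if m.any() else 9), W[:,2].min()
E
python3 - <<'E'
from fk import *
p,Rm,s=now(); q=np.array(s["joints"])
pt=p-Rm[:,2]*.14+np.array([-.02,.01,0]); qA,*_=ik(pt,Rm,q,.02)
R1=rot(BY,.55); q2=np.array([.6,.3,-.2,2.4,2.7,.4,-1])
qB,e,r=ik(tcp(pad(0),R1,.09),R1,q2,.005); print(qA,qB,e,r)
T,rows=plan(qA,qB,30)
for k,t in enumerate(T): print(k,t[0],t[1][:,2],clear(*t))
print("back",np.round(delta(*fk(qA),p,Rm),3))
for c in rows: print(c)
E
```

```text
[ 0.3574  0.0189  0.151   2.3169 -0.1155  0.4498 -1.3464] [ 1.2817  0.2678 -0.8565  2.4356  1.7596  0.14   -0.0294] 1.639405720053183e-05 8.271524906974004e-05
0 [ 0.3799 -0.2514  0.187 ] [ 0.3295 -0.1293 -0.9353] (np.float64(0.16015971637517637), np.float64(0.18336959582858936))
1 [ 0.3743 -0.2587  0.1823] [ 0.3134 -0.1511 -0.9375] (np.float64(0.1612737191395335), np.float64(0.17507710147584832))
2 [ 0.3692 -0.2658  0.178 ] [ 0.2991 -0.1722 -0.9385] (np.float64(0.16205946122465126), np.float64(0.1673055261773813))
3 [ 0.3648 -0.2726  0.1742] [ 0.2868 -0.1924 -0.9385] (np.float64(0.16246038523656708), np.float64(0.16025326718781996))
4 [ 0.3611 -0.2791  0.1707] [ 0.2765 -0.2116 -0.9374] (np.float64(0.16243619385722835), np.float64(0.1539041761195269))
5 [ 0.3579 -0.2853  0.1675] [ 0.2681 -0.2297 -0.9356] (np.float64(0.16196217665929552), np.float64(0.14823602388047172))
6 [ 0.3554 -0.2911  0.1646] [ 0.2617 -0.2467 -0.9331] (np.float64(0.1601695132736785), np.float64(0.14322117530383027))
7 [ 0.3535 -0.2965  0.1619] [ 0.2573 -0.2623 -0.93  ] (np.float64(0.15677330010438945), np.float6
[... 3670 characters left out ...]
-0.63, -1], [0.003, 0.009, 0.018, -0.068, -0.003, -0.735, -1], [0.006, 0.009, 0.02, -0.078, 0.0, -0.839, -1], [0.009, 0.009, 0.022, -0.09, 0.005, -0.943, -1], [0.013, 0.009, 0.024, -0.102, 0.011, -1.047, -1]]
[[0.003, 0.003, 0.002, -0.015, 0.004, -0.104, -1], [0.006, 0.007, 0.003, -0.032, 0.008, -0.207, -1], [0.01, 0.011, 0.004, -0.049, 0.011, -0.31, -1], [0.015, 0.014, 0.005, -0.068, 0.014, -0.412, -1], [0.02, 0.018, 0.005, -0.088, 0.016, -0.515, -1], [0.025, 0.022, 0.005, -0.11, 0.017, -0.617, -1], [0.031, 0.026, 0.005, -0.132, 0.017, -0.719, -1], [0.037, 0.03, 0.004, -0.155, 0.016, -0.82, -1], [0.043, 0.034, 0.003, -0.18, 0.014, -0.921, -1], [0.05, 0.038, 0.002, -0.205, 0.01, -1.022, -1]]
```

```bash
python3 - <<'E'
from fk import *
p,Rm,s=now(); q=np.array(s["joints"])
pt=p-Rm[:,2]*.2+np.array([-.01,.005,0]); qA,*_=ik(pt,Rm,q,.02)
q2=np.array([.6,.3,-.2,2.4,2.7,.4,-1])
for t,b in((.65,.13),(.7,.11),(.65,.09),(.6,.06),(.6,0)):
  R1=rot(BY,t); qB,e,r=ik(tcp(pad(0),R1,b),R1,q2,.005); print(t,b,qB,e,r)
R1=rot(BY,.68);qB,e,r=ik(tcp(pad(0),R1,.12),R1,q2,.005); print(qA,qB,e,r)
T,rows=plan(qA,qB,30)
for k,t in list(enumerate(T))[::3]: print(k,t[0],t[1][:,2],clear(*t))
print("back",np.round(delta(*fk(qA),p,Rm),3))
for c in rows: print(c)
E
```

```text
0.65 0.13 [ 1.6328  0.2069 -1.1369  2.5266  2.5859  0.14   -0.8061] 2.147159233424087e-05 8.470940925781876e-05
0.7 0.11 [ 1.6552  0.3757 -1.25    2.55    2.3447  0.335  -0.5359] 0.004111936461883246 0.016835655271091564
0.65 0.09 [ 1.064   0.2391 -0.5866  2.55    2.9958  0.257  -1.2607] 2.1073710862170783e-06 1.1640595905822327e-05
0.6 0.06 [ 0.9254  0.2995 -0.4698  2.5005  2.8926  0.2325 -1.1738] 9.35919005502072e-07 7.688395594167036e-06
0.6 0 [ 0.834   0.4652 -0.4049  2.472   2.8769  0.375  -1.1491] 4.455489250058347e-07 4.23423017342589e-06
[ 0.5206 -0.0714 -0.0081  2.2342 -0.0849  0.6218 -1.3767] [ 1.6828  0.3176 -1.25    2.55    2.3773  0.2749 -0.5809] 0.0008616651409795572 0.0035312770824155178
0 [ 0.3702 -0.2486  0.2431] [ 0.3295 -0.1293 -0.9353] (9, np.float64(0.23949448508161303))
3 [ 0.3371 -0.2846  0.217 ] [ 0.235  -0.2361 -0.9429] (np.float64(0.2172281773226818), np.float64(0.20083196585602653))
6 [ 0.314  -0.3167  0.1998] [ 0.1746 -0.3295 -0.9279] (np.float64(0.21748318686517185), np.float64(0.1755789711744017))
9 [ 0.3019 -0.3425  0.1878] [ 0.1512 -0.4043 -0.9021] (np
[... 1783 characters left out ...]
], [0.007, 0.011, 0.029, -0.126, -0.001, -0.734, -1], [0.013, 0.011, 0.031, -0.146, 0.008, -0.837, -1], [0.019, 0.01, 0.033, -0.168, 0.018, -0.941, -1], [0.027, 0.008, 0.034, -0.192, 0.03, -1.043, -1]]
[[0.006, 0.006, 0.001, -0.029, 0.008, -0.101, -1], [0.014, 0.012, 0.002, -0.06, 0.015, -0.202, -1], [0.021, 0.018, 0.001, -0.093, 0.022, -0.302, -1], [0.03, 0.025, 0.0, -0.128, 0.027, -0.401, -1], [0.039, 0.031, -0.002, -0.165, 0.031, -0.499, -1], [0.049, 0.037, -0.005, -0.204, 0.033, -0.597, -1], [0.059, 0.044, -0.009, -0.244, 0.033, -0.695, -1], [0.07, 0.05, -0.013, -0.285, 0.03, -0.791, -1], [0.081, 0.055, -0.019, -0.327, 0.025, -0.888, -1], [0.092, 0.061, -0.025, -0.37, 0.016, -0.983, -1]]
```

```bash
python3 - <<'E'
from fk import *
p,Rm,s=now(); q=np.array(s["joints"])
pt=p-Rm[:,2]*.16+np.array([-.02,.01,0]); qA,*_=ik(pt,Rm,q,.02)
q2=np.array([.9,.3,-.45,2.5,2.9,.25,-1.2])
R1=rot(BY,.6);qB,e,r=ik(tcp(pad(0),R1,.07),R1,q2,.02); print(qA,qB,e,r)
T,rows=plan(qA,qB,30)
for k,t in list(enumerate(T))[::3]: print(k,t[0],t[1][:,2],clear(*t))
print("back",np.round(delta(*fk(qA),p,Rm),3))
for c in rows: print(c)
E
```

```text
[ 0.4363 -0.0193  0.0704  2.2956 -0.0938  0.5082 -1.3686] [ 0.9364  0.2694 -0.4725  2.5033  2.9251  0.2046 -1.2072] 2.2087259744763744e-06 1.3595817321531267e-05
0 [ 0.3733 -0.2488  0.2057] [ 0.3295 -0.1293 -0.9353] (np.float64(0.18530841390692832), np.float64(0.20207946226647575))
3 [ 0.3451 -0.2906  0.1897] [ 0.2506 -0.2462 -0.9363] (np.float64(0.18264580392034577), np.float64(0.17285511855232996))
6 [ 0.33   -0.3289  0.1832] [ 0.2097 -0.353  -0.9118] (np.float64(0.1944598170743276), np.float64(0.15682514391097638))
9 [ 0.3278 -0.3597  0.1819] [ 0.2068 -0.4391 -0.8743] (np.float64(0.19425555033792535), np.float64(0.15022094148675635))
12 [ 0.3368 -0.3802  0.1816] [ 0.2367 -0.4968 -0.835 ] (np.float64(0.18294498631605333), np.float64(0.14595847764494901))
15 [ 0.3536 -0.3883  0.1793] [ 0.2902 -0.5212 -0.8026] (np.float64(0.1620436401566043), np.float64(0.14368460079629503))
18 [ 0.3739 -0.3836  0.173 ] [ 0.3556 -0.5109 -0.7827] (np.float64(0.11577574606307503), np.float64(0.14079760313427653))
21 [ 0.3934 -0.3668  0.1622] [ 0.4209 -0.4681 -0.777 ] (np.float64(0.08510026208992723), n
[... 1255 characters left out ...]
23, -1], [0.023, 0.028, 0.022, -0.154, 0.017, -0.728, -1], [0.03, 0.028, 0.024, -0.173, 0.027, -0.832, -1], [0.038, 0.026, 0.026, -0.191, 0.038, -0.936, -1], [0.047, 0.024, 0.028, -0.209, 0.052, -1.04, -1]]
[[0.008, 0.005, 0.002, -0.023, 0.015, -0.103, -1], [0.018, 0.01, 0.004, -0.047, 0.03, -0.205, -1], [0.028, 0.015, 0.006, -0.072, 0.047, -0.307, -1], [0.04, 0.018, 0.007, -0.098, 0.064, -0.409, -1], [0.052, 0.021, 0.007, -0.125, 0.082, -0.51, -1], [0.065, 0.023, 0.007, -0.152, 0.1, -0.611, -1], [0.079, 0.024, 0.007, -0.181, 0.118, -0.711, -1], [0.093, 0.025, 0.006, -0.211, 0.136, -0.811, -1], [0.107, 0.024, 0.004, -0.241, 0.154, -0.911, -1], [0.121, 0.023, 0.002, -0.273, 0.172, -1.01, -1]]
```

```bash
python3 - <<'E'
from fk import *
p,Rm,s=now(); q=np.array(s["joints"])
pt=p-Rm[:,2]*.16+np.array([-.02,.01,0]); qA,*_=ik(pt,Rm,q,.02)
q2=np.array([1.25,.5,-1.,2.25,1.2,.4,.5])
for t in(.35,.42):
  R1=rot(BY,t)
  for a,b in((0,.09),(0,.003),(.4,.003)):
    qB,e,r=ik(tcp(pad(a),R1,b),R1,q2,.02); print(t,a,b,qB,e)
R1=rot(BY,.38)
qB,e,r=ik(tcp(pad(0),R1,.09),R1,q2,.02)
T,rows=plan(qA,qB,26)
for k,t in list(enumerate(T))[::2]: print(k,t[0],t[1][:,2],clear(*t))
print("back",np.round(delta(*fk(qA),p,Rm),3))
for c in rows: print(c)
E
```

```text
0.35 0 0.09 [ 1.4905  0.4693 -1.25    2.221   0.9234  0.5763  0.8016] 1.8274017654614144e-05
0.35 0 0.003 [ 1.1987  0.5704 -0.9291  2.2469  1.2689  0.4483  0.4736] 3.767778496741287e-06
0.35 0.4 0.003 [ 1.1699  0.6542 -0.9072  2.2703  1.4998  0.4687  0.2638] 1.6293065707219798e-05
0.42 0 0.09 [ 1.4942  0.4118 -1.1985  2.2924  1.0188  0.4366  0.713 ] 1.831473851175193e-05
0.42 0 0.003 [ 1.237   0.5839 -0.9671  2.3018  1.5394  0.4359  0.2209] 1.9376158057911403e-05
0.42 0.4 0.003 [ 1.2619  0.7233 -1.0339  2.3209  1.7356  0.5607  0.0674] 2.3755669839664596e-05
0 [ 0.3733 -0.2488  0.2057] [ 0.3295 -0.1293 -0.9353] (np.float64(0.18530841390692832), np.float64(0.20207946226647575))
2 [ 0.3667 -0.2523  0.1906] [ 0.2839 -0.1432 -0.9481] (np.float64(0.16360371581557473), np.float64(0.18077200101160915))
4 [ 0.361  -0.2556  0.1763] [ 0.2439 -0.1538 -0.9575] (np.float64(0.15590826176228736), np.float64(0.16228713647016968))
6 [ 0.3565 -0.2584  0.163 ] [ 0.2105 -0.1614 -0.9642] (np.float64(0.1453034474266487), np.float64(0.1469175541327516))
8 [ 0.3536 -0.2607  0.1508] [ 0.1845 -0.166  -0.9687] 
[... 1825 characters left out ...]
[0.0, -0.001, 0.014, 0.01, -0.004, -0.369, -1], [0.001, -0.0, 0.018, 0.01, -0.002, -0.491, -1], [0.003, 0.001, 0.021, 0.008, 0.002, -0.612, -1], [0.004, 0.002, 0.024, 0.003, 0.007, -0.732, -1], [0.007, 0.004, 0.027, -0.004, 0.012, -0.852, -1], [0.009, 0.007, 0.028, -0.015, 0.017, -0.971, -1], [0.012, 0.01, 0.03, -0.029, 0.021, -1.089, -1], [0.015, 0.014, 0.03, -0.046, 0.024, -1.206, -1]]
[[-0.003, 0.005, 0.0, -0.016, -0.007, -0.116, -1], [-0.006, 0.01, -0.0, -0.033, -0.017, -0.232, -1], [-0.01, 0.016, -0.002, -0.051, -0.032, -0.346, -1], [-0.014, 0.022, -0.004, -0.069, -0.05, -0.46, -1], [-0.019, 0.028, -0.007, -0.086, -0.072, -0.572, -1], [-0.025, 0.034, -0.011, -0.102, -0.099, -0.683, -1]]
```

```bash
python3 - <<'E'
from fk import *
qs=np.array([.38,.39,.13,2.317,-.85,.13,2.5])
for t,a,b in((.36,0,.06),(.36,0,.003),(.3,0,.003),(.3,.2,.003),(.28,.2,.003),(.28,.4,.003),(.24,.4,.003),(.2,.4,.003)):
  R1=rot(BY,t);p=tcp(pad(a),R1,b); q,e,r=ik(p,R1,qs,.02); print(t,a,b,q,round(e,4),np.round(clear(p,R1),3))
E
```

```text
0.36 0 0.06 [ 0.1721  0.2623  0.3841  2.3306 -0.6309  0.2555  2.3077] 0.0 [0.101 0.103]
0.36 0 0.003 [ 0.322   0.3969  0.2059  2.3231 -1.0499  0.14    2.7145] 0.0 [0.081 0.05 ]
0.3 0 0.003 [ 0.2455  0.4091  0.2992  2.2801 -0.7494  0.2279  2.4093] 0.0 [0.078 0.05 ]
0.3 0.2 0.003 [ 0.3149  0.4404  0.2121  2.2909 -0.8093  0.1717  2.4697] 0.0 [0.079 0.032]
0.28 0.2 0.003 [ 0.2726  0.4464  0.2656  2.2778 -0.7771  0.2097  2.4354] 0.0 [0.078 0.032]
0.28 0.4 0.003 [ 0.3357  0.482   0.1846  2.2794 -0.8247  0.1576  2.4828] 0.0 [0.076 0.014]
0.24 0.4 0.003 [ 0.257   0.4946  0.2855  2.2527 -0.7658  0.2342  2.419 ] 0.0 [0.074 0.014]
0.2 0.4 0.003 [ 0.2027  0.5092  0.3563  2.2237 -0.7062  0.3033  2.356 ] 0.0 [0.072 0.015]
```

Request:
jog_arm(motion=[[[0,0,-0.03,0,0,0,-1],[-0.01,0,-0.07,0,0,0,-1],[-0.02,0,-0.11,0,0,0,-1],[-0.03,0,-0.15,0,0,0,-1],[-0.03,0,-0.16,0,0,-0.12,-1],[-0.03,0,-0.16,0,0,-0.24,-1],[-0.03,0,-0.16,0,0,-0.36,-1],[-0.03,0,-0.16,0,0,-0.48,-1],[-0.03,0,-0.16,0,0,-0.6,-1],[-0.03,0,-0.16,0,0,-0.72,-1]]])

```text
clock: 8.62
position: [0.3664, -0.2489, 0.1942]
ee_rot: [2.886, 0.468, 0.459]
force: [-0.9, 0.9, -0.3]
width: 1.001
gripper_force: 0.0
```

Request:
jog_arm(motion=[[[0,0,0,0,0,-0.12,-1],[0,0,0,0,0,-0.24,-1],[0,0,0,0,0,-0.36,-1],[0,0,0,0,0,-0.48,-1],[0,0,0,0,0,-0.6,-1],[0,0,0,0,0,-0.72,-1],[0,0,0,0,0,-0.84,-1],[0,0,0,0,0,-0.96,-1],[0,0,0,0,0,-1.08,-1],[0,0,0,0,0,-1.2,-1]]])

```text
clock: 9.45
position: [0.3663, -0.2491, 0.1935]
ee_rot: [2.035, 1.935, 0.216]
force: [0.2, -0.5, -0.1]
width: 1.001
gripper_force: 0.0
```

```bash
python3 - <<'E'
from fk import *
p,Rm,s=now(); print(s["clock"],p,s["joints"])
R1=rot(BY,.33); print(delta(tcp(pad(0),R1,.07),R1,p,Rm),clear(p,Rm))
E
```

```text
9.45 [ 0.3663 -0.2491  0.1935] [-0.5329 -0.1355  1.0116  2.3702  0.1533  0.4902  0.3224]
[-0.0094  0.0303  0.0943  0.0196  0.0243 -1.2434] (np.float64(0.21214419388786676), np.float64(0.1707016767540742))
```

Request:
jog_arm(motion=[[[0,0,0,0,0,-0.12,-1],[0,0,0,0,0,-0.24,-1],[0,0,0,0,0,-0.36,-1],[0,0,0,0,0,-0.48,-1],[0,0,0,0,0,-0.6,-1],[0,0,0,0,0,-0.72,-1],[0,0,0,0,0,-0.84,-1],[-0.003,0.01,0.03,0.01,0.01,-0.96,-1],[-0.006,0.02,0.05,0.02,0.02,-1.08,-1],[-0.009,0.03,0.07,0.02,0.024,-1.2,-1]]])

```text
clock: 10.28
position: [0.3691, -0.2359, 0.1767]
ee_rot: [0.969, 2.666, 0.027]
force: [-0.0, 0.4, 0.3]
width: 0.998
gripper_force: 0.0
```

```bash
python3 - <<'E'
from fk import *
p,Rm,s=now(); print(s["clock"],p,s["joints"])
for t,b in((.33,.06),(.32,.003)):
  R1=rot(BY,t); print(delta(tcp(pad(0),R1,b),R1,p,Rm),clear(p,Rm))
E
```

```text
10.2833 [ 0.3691 -0.2359  0.1767] [-0.6369 -0.0455  1.1727  2.3617 -0.0699  0.5025  1.4714]
[-0.0467  0.0002  0.0867  0.0227 -0.0298 -0.3238] (np.float64(0.16660709983080604), np.float64(0.16613061730085008))
[-0.0484 -0.0008  0.1437  0.0243 -0.0199 -0.3237] (np.float64(0.16660709983080604), np.float64(0.16613061730085008))
```

Request:
jog_arm(motion=[[[-0.015,0,0.03,0.008,-0.01,-0.11,-1],[-0.03,0,0.05,0.016,-0.02,-0.22,-1],[-0.047,0,0.07,0.023,-0.03,-0.324,-1],[-0.047,0,0.087,0.023,-0.03,-0.324,-1],[-0.047,0,0.087,0.023,-0.03,-0.324,-1],[-0.047,0,0.087,0.023,-0.03,-0.324,-1],[-0.047,0,0.087,0.023,-0.03,-0.324,-1]]])

```text
clock: 10.87
position: [0.428, -0.2748, 0.1053]
ee_rot: [0.529, 2.769, -0.094]
force: [-0.8, -0.1, 0.5]
width: 1.0
gripper_force: 0.0
```

```bash
python3 - <<'E'
from fk import *
p,Rm,s=now(); print(s["clock"],p,s["joints"],s["dq"])
for t,b in((.33,.06),(.32,.003)):
  R1=rot(BY,t); print(delta(tcp(pad(0),R1,b),R1,p,Rm),clear(p,Rm))
E
```

```text
10.8667 [ 0.428  -0.2748  0.1053] [-0.0859  0.3159  0.7187  2.3174 -0.8286  0.3624  2.518 ] [-0.1247 -0.0674  0.1578  0.0244  0.1484  0.0695 -0.2652]
[ 0.0002  0.0021 -0.0018 -0.0044 -0.0019  0.0011] (np.float64(0.09689849398121102), np.float64(0.1017564576941853))
[ 0.0003  0.0024  0.0552 -0.0044  0.0081  0.0011] (np.float64(0.09689849398121102), np.float64(0.1017564576941853))
```

Request:
jog_arm(motion=[[[0,0.002,0.015,-0.004,0.004,0,-1],[0,0.002,0.03,-0.004,0.008,0,-1],[0,0.002,0.045,-0.004,0.008,0,-1],[0,0.002,0.055,-0.004,0.008,0,-1],[0,0.002,0.055,-0.004,0.008,0,-1],[0,0.002,0.055,-0.004,0.008,0,-1]]])

```text
clock: 11.37
position: [0.4454, -0.2784, 0.0558]
ee_rot: [0.532, 2.773, -0.085]
force: [-0.4, 0.1, 0.0]
width: 0.999
gripper_force: 0.0
```

```bash
python3 - <<'E'
from fk import *
p,Rm,s=now(); print(s["clock"],p,s["joints"],s["dq"],s["force"])
R1=rot(BY,.32); print(delta(tcp(pad(0),R1,.003),R1,p,Rm))
a=save("side","s1");w=save("wrist","w3"); cv2.imwrite("pics/m1.png",np.hstack([a[180:420,230:530],cv2.resize(w,(320,240))])[:,:,::-1])
E
```

```text
11.3667 [ 0.4454 -0.2784  0.0558] [ 0.1383  0.4149  0.4398  2.3048 -1.0331  0.2533  2.6913] [-0.0214 -0.0054  0.0276 -0.0003 -0.013   0.0038  0.0234] [-0.4173  0.1499  0.0376]
[ 0.0009 -0.0009  0.0028  0.0006  0.0026 -0.0015]
```

View pics/m1.png

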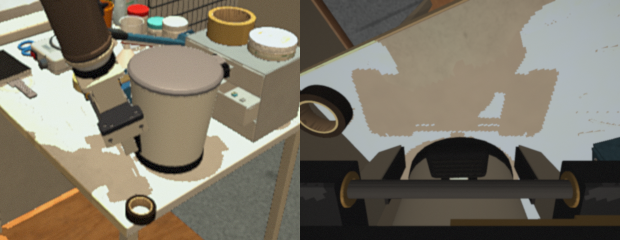

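Request:
jog_arm(motion=[[[0.001,-0.001,0.003,0,0,0,1],[0.001,-0.001,0.003,0,0,0,1],[0.001,-0.001,0.003,0,0,0,1],[0.001,-0.001,0.003,0,0,0,1],[0.001,-0.001,0.003,0,0,0,1],[0.001,-0.001,0.003,0,0,0,1]]], force=20)

```text
clock: 11.97
position: [0.4452, -0.2794, 0.0513]
ee_rot: [0.531, 2.774, -0.086]
force: [0.1, -0.7, -0.8]
width: 0.613
gripper_force: 0.0
```

```bash
python3 - <<'E'
from fk import *
p,Rm,s=now(); print(s["clock"],p,s["joints"],s["force"],s["width"],s["gripper_force"])
for a,t in((.1,.30),(.2,.28),(.3,.26),(.4,.25)):
  R1=rot(BY,t); x=tcp(pad(a),R1,.003);q,e,r=ik(x,R1,np.array(s["joints"]),.02);print(a,delta(x,R1,p,Rm),q)
E
```

```text
11.9667 [ 0.4452 -0.2794  0.0513] [ 0.1665  0.4217  0.4058  2.3045 -1.0406  0.238   2.7014] [ 0.0586 -0.7428 -0.8258] 0.6134962090217841 0.0
0.1 [ 0.004   0.0001  0.0064 -0.0002  0.0214  0.0002] [ 0.1517  0.4419  0.4255  2.2968 -1.0247  0.2552  2.6833]
0.2 [ 0.0076  0.0001  0.0148 -0.0002  0.0414  0.0002] [ 0.1479  0.4657  0.4318  2.2876 -1.0188  0.2662  2.6751]
0.3 [ 0.0103  0.0001  0.0235 -0.0002  0.0614  0.0002] [ 0.143   0.4908  0.4395  2.2762 -1.0117  0.279   2.665 ]
0.4 [ 0.012   0.0001  0.0323 -0.0002  0.0714  0.0002] [ 0.1556  0.5114  0.4234  2.2691 -1.0237  0.2746  2.6742]
```

Fingers are still closing, so a few more rows, then press.

Request:
jog_arm(motion=[[[0,0,0,0,0,0,1],[0,0,0,0,0,0,1],[0,0,0,0,0,0,1],[0,0,0,0,0,0,1],[0,0,0,0,0,0,1]]])

```text
clock: 12.38
position: [0.4449, -0.2799, 0.0511]
ee_rot: [0.531, 2.774, -0.087]
force: [-2.1, -2.3, 1.0]
width: 0.499
gripper_force: 20.0
```

Request:
jog_arm(motion=[[[0.001,0,0.002,0,0.006,0,1],[0.002,0,0.003,0,0.012,0,1],[0.003,0,0.005,0,0.018,0,1],[0.004,0,0.006,0,0.021,0,1],[0.004,0,0.006,0,0.021,0,1]]])

```text
clock: 12.8
position: [0.4436, -0.2794, 0.0444]
ee_rot: [0.535, 2.794, -0.082]
force: [-2.6, -1.7, 5.9]
width: 0.501
gripper_force: 20.0
```

```bash
python3 - <<'E'
from fk import *
p,Rm,s=now(); print(s["clock"],p,s["joints"],s["force"],s["width"],s["gripper_force"])
for a,t in((.1,.30),(.2,.28),(.3,.26),(.4,.25),(.41,.25)):
  R1=rot(BY,t); x=tcp(pad(a),R1,.003);print(a,delta(x,R1,p,Rm))
E
```

```text
12.8 [ 0.4436 -0.2794  0.0444] [ 0.1522  0.4414  0.4265  2.296  -1.0237  0.2552  2.6832] [-2.5999 -1.6747  5.9186] 0.5008040948732786 19.974636733531952
0.1 [ 0.0005  0.0007  0.0004 -0.0009  0.0011 -0.0004]
0.2 [ 0.0039  0.0007  0.0088 -0.0009  0.0211 -0.0004]
0.3 [ 0.0064  0.0007  0.0175 -0.0009  0.0411 -0.0004]
0.4 [ 0.0079  0.0007  0.0264 -0.0009  0.0511 -0.0004]
0.41 [ 0.008   0.0007  0.0273 -0.0009  0.0511 -0.0004]
```

Request:
jog_arm(motion=[[[0.002,0,0.004,0,0.01,0,1],[0.004,0,0.009,0,0.02,0,1],[0.005,0,0.013,0,0.03,0,1],[0.006,0,0.017,0,0.04,0,1],[0.007,0,0.021,0,0.045,0,1],[0.008,0,0.025,0,0.05,0,1],[0.008,0,0.027,0,0.05,0,1],[0.008,0,0.028,0,0.05,0,1],[0.008,0,0.028,0,0.05,0,1],[0.008,0,0.028,0,0.05,0,1]]])

```text
clock: 13.63
position: [0.4437, -0.2794, 0.0148]
ee_rot: [0.545, 2.844, -0.069]
force: [-2.2, -4.7, -1.7]
width: 0.499
gripper_force: 20.0
```

```bash
python3 - <<'E'
from fk import *
p,Rm,s=now(); print(s["clock"],p,s["joints"],s["force"],s["width"],s["gripper_force"])
R1=rot(BY,.25); x=tcp(pad(.4),R1,.003);print(delta(x,R1,p,Rm))
a=save("side","s2");w=save("wrist","w4"); cv2.imwrite("pics/m2.png",np.hstack([a[130:430,230:590],cv2.resize(w,(400,300))])[:,:,::-1])
E
```

```text
13.6333 [ 0.4437 -0.2794  0.0148] [ 0.1696  0.5134  0.4065  2.2691 -1.022   0.2654  2.6733] [-2.2132 -4.7048 -1.6958] 0.4986863955505443 20.00884920358658
[-0.0008  0.0006 -0.0019 -0.0008  0.     -0.0004]
```

View pics/m2.png

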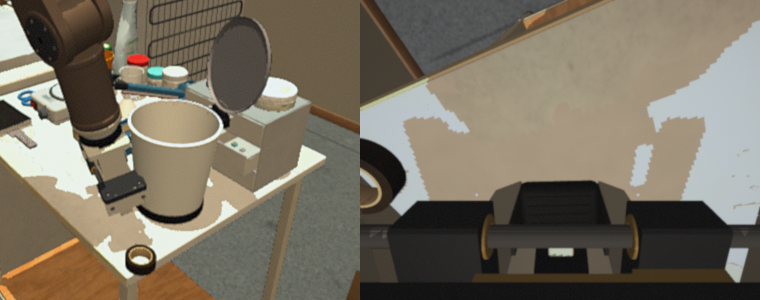

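```bash
python3 - <<'E'
from fk import *
for z in(0,.05,.08):
  print(z,[onz("top",u,z)[:2] for u in((257,247),(203,245),(257,178),(238,250))])
for px in((262,240),(330,238),(302,212)): print(px,[onz("side",px,z)[:2] for z in(.03,.07)])
p,Rm,s=now(); print(s["joints"],s["clock"])
E
```

```text
0 [array([0.5009, 0.0438]), array([0.503 , 0.1672]), array([0.6638, 0.0501]), array([0.4931, 0.0868])]
0.05 [array([0.4924, 0.0388]), array([0.4943, 0.1577]), array([0.6493, 0.0448]), array([0.4848, 0.0802])]
0.08 [array([0.4872, 0.0358]), array([0.4891, 0.152 ]), array([0.6407, 0.0417]), array([0.4798, 0.0763])]
(262, 240) [array([0.4826, 0.1162]), array([0.4477, 0.051 ])]
(330, 238) [array([0.6213, 0.0227]), array([ 0.577, -0.036])]
(302, 212) [array([0.6505, 0.188 ]), array([0.6041, 0.118 ])]
[ 0.1694  0.5132  0.4067  2.2692 -1.0219  0.2654  2.6732] 13.7333
```

Request:
jog_arm(motion=[[[0,0,0,0,0,0,-1],[0,0,0,0,0,0,-1],[0,0,0,0,0,0,-1],[0,0,0,0,0,0,-1],[0,0,0,0,0,0,-1],[0,0,0,0,0,0,-1],[0,0,-0.02,0,0,0,-1],[0.01,0,-0.05,0,0,0,-1],[0.02,0,-0.09,0,0,0,-1],[0.03,0,-0.13,0,0,0,-1]]])

```text
clock: 14.57
position: [0.3908, -0.2579, 0.1252]
ee_rot: [0.544, 2.845, -0.069]
force: [0.8, 1.0, 1.9]
width: 1.003
gripper_force: 0.0
```

```bash
python3 - <<'E'
from fk import *
p,Rm,s=now(); print(s["clock"],p,s["joints"],s["width"])
R1=rot(-1.536,0); print(delta(np.array([.42,.02,.15]),R1,p,Rm))
a=save("side","s3");b=save("top","t3"); cv2.imwrite("pics/m3.png",np.hstack([a[130:430,230:590],b[80:380,150:500]])[:,:,::-1])
E
```

```text
14.5667 [ 0.3908 -0.2579  0.1252] [-0.2485  0.2537  0.9022  2.3208 -0.5764  0.4811  2.297 ] 1.003023393647506
[ 0.067   0.269  -0.0428  0.1435  0.2209  1.1516]
```

View pics/m3.png

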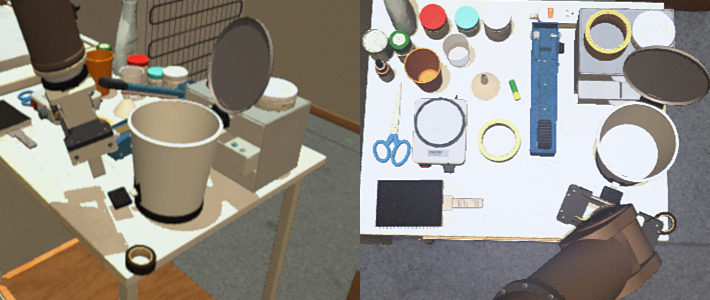

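Request:
jog_arm(motion=[[[0.007,0.03,-0.02,0.014,0.022,0.115,-1],[0.014,0.06,-0.03,0.028,0.044,0.23,-1],[0.02,0.09,-0.043,0.042,0.066,0.345,-1],[0.027,0.12,-0.043,0.056,0.088,0.46,-1],[0.034,0.15,-0.043,0.07,0.11,0.575,-1],[0.04,0.18,-0.043,0.085,0.132,0.69,-1],[0.047,0.21,-0.043,0.1,0.154,0.805,0],[0.054,0.24,-0.043,0.115,0.176,0.92,0],[0.067,0.269,-0.043,0.13,0.2,1.035,0],[0.067,0.269,-0.043,0.143,0.22,1.15,0]]])

```text
clock: 15.5
position: [0.4218, 0.0237, 0.1489]
ee_rot: [1.781, 2.506, -0.015]
force: [0.8, 0.1, 0.2]
width: 0.76
gripper_force: 0.0
```

```bash
python3 - <<'E'
from fit import *
from fk import *
p,Rm,s=now(); print(s["clock"],p,s["joints"],s["width"],s["dq"])
c=camera_params("wrist"); im=save("wrist","w5")
P=[.4185,.066,1.606]
for k in silhouettes("paddle","wrist")[:2]:
  print(k["p"],k["pixel"],k["mask"].sum())
  x,i=fit([("wrist",PADDLE,k["mask"],c)],P); print(x,i)
for k in PADDLE:
  for u in proj("wrist",place(k,P),c): cv2.circle(im,tuple(int(v) for v in u),3,(255,0,0),-1)
cv2.imwrite("pics/w5b.png",im[:,:,::-1])
R1=rot(-1.536,0); print(delta(np.array([.42,.02,.04]),R1,p,Rm))
E
```

```text
15.5 [0.4218 0.0237 0.1489] [-1.2125  0.3589  1.2744  2.2348 -0.4243  0.7903  0.6689] 0.7598438117866014 [-0.4337  0.5635  0.0279 -0.2863 -0.7589  0.5781 -1.4261]
0.62 [325.6, 161.9] 4326
[0.4196 0.0667 1.5866] [np.float64(0.9239200171086399)]
[ 0.0037 -0.0063  0.1087  0.04    0.0559  0.3002]
```

View pics/w5b.png

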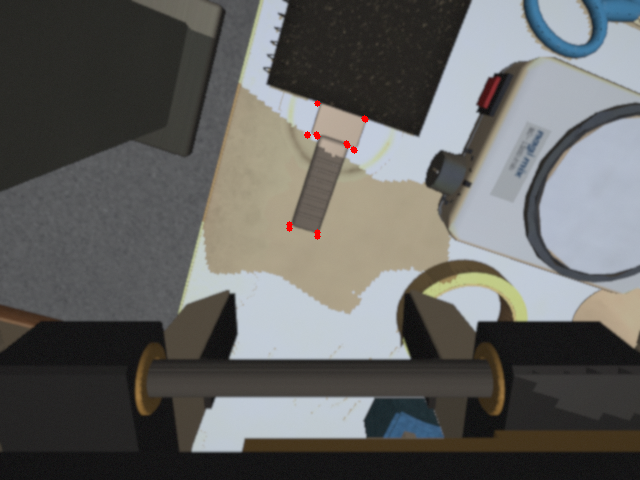

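Request:
jog_arm(motion=[[[0.002,-0.003,0,0.013,0.02,0.1,0],[0.003,-0.006,0,0.027,0.038,0.2,0],[0.003,-0.006,0.03,0.04,0.056,0.3,0],[0.003,-0.006,0.06,0.04,0.056,0.31,0],[0.003,-0.006,0.09,0.04,0.056,0.31,0],[0.003,-0.006,0.1,0.04,0.056,0.31,0],[0.003,-0.006,0.1,0.04,0.056,0.31,0]]])

```text
clock: 16.18
position: [0.4183, 0.0145, 0.0471]
ee_rot: [2.191, 2.251, -0.006]
force: [-0.5, 0.4, 0.3]
width: 0.5
gripper_force: 0.0
```

```bash
python3 - <<'E'
from fk import *
p,Rm,s=now(); print(s["clock"],p,s["joints"],s["width"],s["dq"])
R1=rot(-1.547,0); print(delta(np.array([.4204,.0205,.003]),R1,p,Rm))
E
```

```text
16.1833 [0.4183 0.0145 0.0471] [-0.8657  0.5511  0.9725  2.3002 -0.772   0.6641  0.7127] 0.5000644253521498 [-0.0544 -0.0472  0.0805 -0.029   0.0718  0.055  -0.0664]
[ 0.006   0.0024  0.044  -0.0029  0.0029  0.0034]
```

Request:
jog_arm(motion=[[[0.006,0.002,0.02,-0.003,0.003,0.003,0],[0.006,0.002,0.034,-0.003,0.003,0.003,0],[0.006,0.002,0.044,-0.003,0.003,0.003,0],[0.006,0.002,0.044,-0.003,0.003,0.003,0],[0.006,0.002,0.044,-0.003,0.003,0.003,1],[0.006,0.002,0.044,-0.003,0.003,0.003,1],[0.006,0.002,0.044,-0.003,0.003,0.003,1],[0.006,0.002,0.044,-0.003,0.003,0.003,1],[0.006,0.002,0.044,-0.003,0.003,0.003,1],[0.006,0.002,0.044,-0.003,0.003,0.003,1]]], force=20)

```text
clock: 17.02
position: [0.4221, 0.0219, 0.0058]
ee_rot: [2.192, 2.248, 0.007]
force: [-1.6, 0.3, 7.4]
width: 0.23
gripper_force: 20.0
```

```bash
python3 - <<'E'
from fk import *
p,Rm,s=now(); print(s["clock"],p,s["joints"],s["width"]*.092,s["gripper_force"],s["force"])
R1=rot(-1.55,0); d=np.array([-.024,1,0])
print(delta(p-.07*d,R1,p,Rm))
E
```

```text
17.0167 [0.4221 0.0219 0.0058] [-0.7775  0.6128  0.8358  2.3205 -0.9126  0.5719  0.8082] 0.021148668205523698 20.006386041641235 [-1.5892  0.3317  7.3664]
[-0.07   -0.0001 -0.0001  0.0049 -0.0017  0.0045]
```

Request:
jog_arm(motion=[[[0,0,-0.002,0,0,0,1],[-0.003,0,-0.002,0,0,0,1],[-0.008,0,-0.002,0,0,0,1],[-0.014,0,-0.002,0,0,0,1],[-0.02,0,-0.002,0,0,0,1],[-0.026,0,-0.002,0,0,0,1],[-0.033,0,-0.002,0,0,0,1],[-0.04,0,-0.002,0,0,0,1],[-0.048,0,-0.002,0,0,0,1],[-0.056,0,-0.002,0,0,0,1]]])

```text
clock: 17.85
position: [0.4231, -0.0353, 0.0072]
ee_rot: [2.192, 2.247, 0.006]
force: [0.7, 0.1, 0.3]
width: 0.236
gripper_force: 20.0
```

```bash
python3 - <<'E'
from fk import *
from fit import *
p,Rm,s=now(); print(s["clock"],p,s["joints"],s["width"]*.092,s["gripper_force"],s["force"])
c=camera_params("top");im=save("top","t4")
for k in silhouettes("notebook","top"):
  if k["pixel"][0]<300: print(fit([("top",NOTE,k["mask"],c)],[.4152,.1693,1.595]));break
E
```

```text
17.85 [ 0.4231 -0.0353  0.0072] [-0.6374  0.6079  0.8282  2.314  -0.8939  0.5722  0.9231] 0.02166827583043451 19.986615478992462 [0.7085 0.1028 0.3415]
```

Request:
jog_arm(motion=[[[0,0,-0.02,0,0,0,1],[0,0,-0.05,0,0,0,1],[0,0,-0.08,0,0,0,1],[0,0,-0.12,0,0,0,1],[0,0,-0.16,0,0,0,1],[0,0,-0.2,0,0,0,1],[0,0,-0.24,0,0,0.12,1],[0,0,-0.24,0,0,0.24,1],[0,0,-0.24,0,0,0.36,1],[0,0,-0.24,0,0,0.48,1]]])

```text
clock: 18.78
position: [0.4226, -0.034, 0.2481]
ee_rot: [-2.634, -1.712, -0.012]
force: [0.1, 0.2, 0.1]
width: 0.229
gripper_force: 20.0
```

```bash
python3 - <<'E'
from fk import *
from fit import *
p,Rm,s=now(); print(s["clock"],p,s["joints"],s["width"]*.092,s["gripper_force"],s["force"])
c=camera_params("top");im=save("top","t5")
for k in silhouettes("notebook","top"):
  if k["pixel"][0]<300: print(k["p"],fit([("top",[box(-.073,.073,-.0515,.0515,0,.012)],k["mask"],c)],[.4152,.1693,1.595]));break
R1=rot(BY+np.pi,0); u=np.array([np.cos(BY),np.sin(BY)])
x=np.r_[BIN-.046*u,.25]; print(x,delta(x,R1,p,Rm),ik(x-[0,0,.075],R1,np.array([.3,.4,.2,1.9,-.2,.8,-1])))
E
```

```text
18.7833 [ 0.4226 -0.034   0.2481] [-1.2017  0.1006  1.3043  2.0601 -0.1174  1.0525 -0.259 ] 0.021093796687498393 19.98052954673767 [0.0801 0.1526 0.0803]
0.7 (array([0.4163, 0.1744, 1.6136]), [np.float64(0.7023086269744836)])
[ 0.4897 -0.297   0.25  ] [-0.2131  0.1681 -0.0026 -0.002  -0.0078  1.5307] (array([ 0.2128,  0.405 ,  0.3277,  1.7903, -0.1542,  0.9713, -1.3456]), np.float64(4.287499280145703e-06), 3.169177729550676e-05)
```

Request:
jog_arm(motion=[[[-0.02,0.016,-0.002,0,0,0.12,1],[-0.04,0.032,-0.002,0,0,0.24,1],[-0.06,0.048,-0.002,0,0,0.36,1],[-0.08,0.064,-0.002,0,0,0.48,1],[-0.1,0.08,-0.002,0,0,0.6,1],[-0.12,0.096,-0.002,0,0,0.72,1],[-0.14,0.11,-0.002,0,0,0.84,1],[-0.16,0.126,-0.002,0,0,0.96,1],[-0.17,0.134,-0.002,0,0,1.08,1],[-0.18,0.142,-0.002,0,0,1.2,1]]])

```text
clock: 19.72
position: [0.4795, -0.2581, 0.2483]
ee_rot: [-3.14, 0.071, -0.003]
force: [0.2, -0.7, -0.1]
width: 0.229
gripper_force: 20.0
```

```bash
python3 - <<'E'
from fk import *
p,Rm,s=now(); print(s["clock"],p,s["joints"],s["width"]*.092,s["gripper_force"])
R1=rot(BY+np.pi,0); u=np.array([np.cos(BY),np.sin(BY)])
for z in(.25,.178):x=np.r_[BIN-.046*u,z]; print(x,delta(x,R1,p,Rm))
E
```

```text
19.7167 [ 0.4795 -0.2581  0.2483] [-0.4521  0.5326  1.2935  1.8006 -0.5465  1.2323 -0.6173] 0.021090060760625914 19.98150408267975
[ 0.4897 -0.297   0.25  ] [ 0.012   0.0385 -0.0017 -0.0012 -0.0019  0.333 ]
[ 0.4897 -0.297   0.178 ] [ 0.0119  0.0385  0.0703 -0.0012 -0.0019  0.333 ]
```

Request:
jog_arm(motion=[[[0.004,0.013,-0.002,0,0,0.11,1],[0.008,0.026,-0.002,0,0,0.22,1],[0.012,0.0385,-0.002,0,0,0.333,1],[0.012,0.0385,-0.002,0,0,0.333,1],[0.012,0.0385,-0.002,0,0,0.333,1],[0.012,0.0385,0.03,0,0,0.333,1],[0.012,0.0385,0.055,0,0,0.333,1],[0.012,0.0385,0.07,0,0,0.333,1],[0.012,0.0385,0.07,0,0,0.333,1]]])

```text
clock: 20.47
position: [0.4893, -0.2926, 0.1759]
ee_rot: [-3.084, 0.576, 0.002]
force: [-0.8, 0.4, -0.9]
width: 0.229
gripper_force: 20.0
```

```bash
python3 - <<'E'
from fk import *
p,Rm,s=now(); print(s["clock"],p,s["joints"],s["width"]*.092,s["gripper_force"],s["force"])
R1=rot(BY+np.pi,0); u=np.array([np.cos(BY),np.sin(BY)])
print(delta(np.r_[BIN-.046*u,.178],R1,p,Rm))
for n in("side","top"):
  get_image(n)
  for k in silhouettes("paddle","top" if n=="top" else "side")[:2]: print(n,k["p"],k["pixel"],k["mask"].sum(),onz(n,k["pixel"],.18))
E
```

```text
20.4667 [ 0.4893 -0.2926  0.1759] [-0.31    0.6623  1.2151  1.8303 -0.6856  1.1537 -0.797 ] 0.021112730650047436 19.98616933822632 [-0.8411  0.3747 -0.8571]
[ 0.002   0.0039 -0.0021 -0.0043  0.0022  0.0085]
side 0.96 [411.0, 249.7] 536 [ 0.5418 -0.318   0.18  ]
```

Request:
jog_arm(motion=[[[0.002,0.003,0,0,0,0,0.2],[0.002,0.003,0,0,0,0,0.2],[0.002,0.003,0,0,0,0,0.2],[0.002,0.003,0,0,0,0,0.2],[0.002,0.003,0,0,0,0,0.2],[0.002,0.003,0,0,0,0,0.2],[0.002,0.003,-0.02,0,0,0,0.2],[0.002,0.003,-0.05,0,0,0,0.2],[0.002,0.003,-0.09,0,0,0,0.2],[0.002,0.003,-0.1,0,0,0,0.2]]])

```text
clock: 21.5
position: [0.4915, -0.3013, 0.2842]
ee_rot: [3.085, -0.588, 0.014]
force: [-0.2, -2.1, 0.1]
width: 0.4
gripper_force: 0.0
```

```bash
python3 - <<'E'
from fk import *
p,Rm,s=now(); print(s["clock"],p,s["joints"],s["width"]*.092,s["gripper_force"],s["force"])
c=camera_params("wrist");a=save("wrist","w6")
for k in silhouettes("paddle","wrist")[:2]: print(k["p"],k["pixel"],k["mask"].sum(),onz("wrist",k["pixel"],.065,c))
b=save("top","t6"); cv2.imwrite("pics/m4.png",np.hstack([cv2.resize(a,(400,300)),b[80:380,150:550]])[:,:,::-1])
R1=rot(BY,.3); print(delta(np.array([.38,-.25,.25]),R1,p,Rm))
E
```

```text
21.5 [ 0.4915 -0.3013  0.2842] [-0.344   0.541   1.2689  1.676  -0.5376  1.3196 -0.9262] 0.03682922098732849 0.0 [-0.1719 -2.1193  0.1133]
0.76 [317.7, 134.5] 4234 [ 0.5468 -0.3205  0.065 ]
[-0.1229 -0.0066  0.0331 -0.4558 -0.0016 -3.1072]
```

View pics/m4.png

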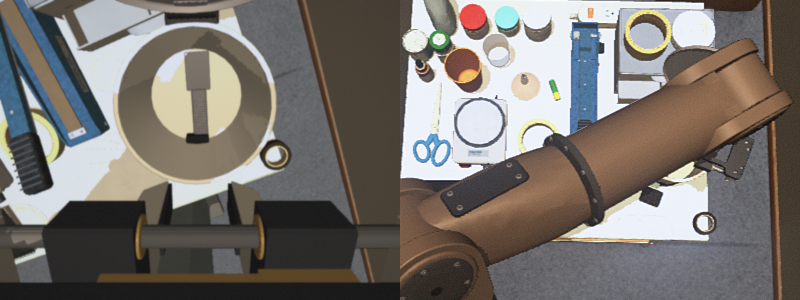

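Request:
jog_arm(motion=[[[-0.04,0,0,0,0,0,-1],[-0.08,0,0,0,0,0,-1],[-0.11,0,0,0,0,-0.12,-1],[-0.12,0,0.01,0,0,-0.24,-1],[-0.12,0,0.02,0,0,-0.36,-1],[-0.12,0,0.03,0,0,-0.48,-1],[-0.12,0,0.03,0,0,-0.6,-1],[-0.12,0,0.03,0,0,-0.72,-1],[-0.12,0,0.03,0,0,-0.84,-1],[-0.12,0,0.03,0,0,-0.96,-1]]])

```text
clock: 22.48
position: [0.3786, -0.2541, 0.2475]
ee_rot: [-3.004, -0.914, -0.004]
force: [-0.5, 0.5, -0.2]
width: 0.995
gripper_force: 0.0
```

Request:
jog_arm(motion=[[[0,0,0,0,0,-0.12,-1],[0,0,0,0,0,-0.24,-1],[0,0,0,0,0,-0.36,-1],[0,0,0,0,0,-0.48,-1],[0,0,0,0,0,-0.6,-1],[0,0,0,0,0,-0.72,-1],[0,0,0,0,0,-0.84,-1],[0,0,0,0,0,-0.96,-1],[0,0,0,0,0,-1.08,-1],[0,0,0,0,0,-1.2,-1]]])

```text
clock: 23.32
position: [0.3787, -0.2541, 0.2474]
ee_rot: [-1.964, -2.452, -0.004]
force: [-0.5, 0.1, -0.3]
width: 0.999
gripper_force: 0.0
```

```bash
python3 - <<'E'
from fk import *
p,Rm,s=now(); print(s["clock"],p,s["joints"],s["dq"])
R1=rot(BY,.28); 
for b in(.14,.07): print(delta(tcp(pad(.4),R1,b),R1,p,Rm))
E
```

```text
23.3167 [ 0.3787 -0.2541  0.2474] [-0.2286  0.1475  0.8167  1.9796 -0.1261  1.0641  0.8643] [ 0.1837 -0.0196 -0.228  -0.0087  0.044  -0.0016  1.3677]
[-0.0176  0.0274  0.0988 -0.1333 -0.2584 -0.9664]
[-0.0287  0.0432  0.1661 -0.1333 -0.2584 -0.9664]
```

Request:
jog_arm(motion=[[[0,0,0,-0.015,-0.028,-0.11,-1],[0,0,0,-0.03,-0.056,-0.22,-1],[0,0,0,-0.045,-0.084,-0.33,-1],[0,0,0,-0.06,-0.115,-0.44,-1],[0,0,0,-0.075,-0.145,-0.55,-1],[-0.004,0.007,0.025,-0.09,-0.175,-0.66,-1],[-0.008,0.014,0.05,-0.105,-0.205,-0.77,-1],[-0.013,0.02,0.075,-0.12,-0.235,-0.88,-1],[-0.0176,0.0274,0.1,-0.133,-0.258,-0.966,-1],[-0.0176,0.0274,0.1,-0.133,-0.258,-0.966,-1]]])

```text
clock: 24.15
position: [0.4087, -0.2651, 0.1455]
ee_rot: [0.542, 2.816, -0.078]
force: [0.5, 0.1, 0.8]
width: 1.0
gripper_force: 0.0
```

```bash
python3 - <<'E'
from fk import *
p,Rm,s=now(); print(s["clock"],p,s["joints"],s["dq"])
R1=rot(BY,.26); 
for b in(.06,.003): print(delta(tcp(pad(.4),R1,b),R1,p,Rm))
G=np.array([.4437,-.2794,.0148]);print("old",delta(G,R1,p,Rm),G-tcp(pad(.4),R1,.003))
E
```

```text
24.15 [ 0.4087 -0.2651  0.1455] [-0.0672  0.1889  0.6491  2.2722 -0.3628  0.4676  2.0523] [ 0.5175  0.2684 -0.4199  0.1395 -0.6041 -0.4423  1.0309]
[-0.0024  0.0004  0.0773 -0.0022  0.0185 -0.002 ]
[-0.0014  0.0005  0.1342 -0.0022  0.0185 -0.002 ]
old [-0.0005 -0.0001  0.1361 -0.0022  0.0185 -0.002 ] [-0.0006 -0.0004 -0.0021]
```

Request:
jog_arm(motion=[[[-0.001,0,0.03,-0.002,0.01,-0.002,-1],[-0.002,0,0.055,-0.002,0.018,-0.002,-1],[-0.002,0,0.077,-0.002,0.018,-0.002,-1],[-0.002,0,0.077,-0.002,0.018,-0.002,-1],[-0.002,0,0.095,-0.002,0.018,-0.002,-1],[-0.001,0,0.112,-0.002,0.018,-0.002,-1],[-0.001,0,0.125,-0.002,0.018,-0.002,-1],[-0.001,0,0.134,-0.002,0.018,-0.002,-1],[-0.001,0,0.134,-0.002,0.018,-0.002,-1],[-0.001,0,0.134,-0.002,0.018,-0.002,-1]]])

```text
clock: 24.98
position: [0.4449, -0.2803, 0.0205]
ee_rot: [0.549, 2.83, -0.07]
force: [-0.2, 0.2, -0.2]
width: 1.003
gripper_force: 0.0
```

```bash
python3 - <<'E'
from fk import *
p,Rm,s=now(); print(s["clock"],p,s["joints"],s["dq"],s["force"])
R1=rot(BY,.25); print(delta(tcp(pad(.4),R1,.003),R1,p,Rm))
E
```

```text
24.9833 [ 0.4449 -0.2803  0.0205] [ 0.2948  0.481   0.2403  2.2634 -0.7719  0.2023  2.4248] [-0.0117 -0.0188  0.017  -0.0048 -0.0014  0.0041  0.0003] [-0.2024  0.2063 -0.1713]
[ 0.0021  0.001   0.0032  0.0002  0.0128 -0.0051]
```

Request:
jog_arm(motion=[[[0.002,0.001,0.004,0,0.013,-0.005,-1],[0.002,0.001,0.004,0,0.013,-0.005,1],[0.002,0.001,0.004,0,0.013,-0.005,1],[0.002,0.001,0.004,0,0.013,-0.005,1],[0.002,0.001,0.004,0,0.013,-0.005,1],[0.002,0.001,0.004,0,0.013,-0.005,1],[0.002,0.001,0.004,0,0.013,-0.005,1],[0.002,0.001,0.004,0,0.013,-0.005,1],[0.002,0.001,0.004,0,0.013,-0.005,1],[0.002,0.001,0.004,0,0.013,-0.005,1]]], force=25)

```text
clock: 25.82
position: [0.445, -0.2799, 0.0161]
ee_rot: [0.544, 2.842, -0.07]
force: [-1.2, -2.2, 1.6]
width: 0.499
gripper_force: 25.0
```

Request:
jog_arm(motion=[[[0,0,0,0,0,0,1],[0,0,0,0,0,0,1],[0,0,0,0,0,0,1]]])

```text
clock: 26.07
position: [0.4451, -0.2799, 0.0161]
ee_rot: [0.544, 2.842, -0.07]
force: [-2.5, -4.1, 0.9]
width: 0.499
gripper_force: 25.0
```

```bash
python3 - <<'E'
from fk import *
p,Rm,s=now(); print(s["clock"],p,s["joints"],s["force"],s["width"],s["gripper_force"])
P0=tcp(pad(.4),rot(BY,.25),.003)
for a in(.4,.35,.3,.25,.2,.15,.1,.05,0,-.02):
  R1=rot(BY,.25+.07*(.4-a)/.4); print(a,delta(tcp(pad(a),R1,.003),R1,P0,rot(BY,.25)))
print(delta(P0,rot(BY,.25),p,Rm))
E
```

```text
26.0667 [ 0.4451 -0.2799  0.0161] [ 0.2843  0.4929  0.2513  2.257  -0.7665  0.2106  2.4213] [-2.5424 -4.1092  0.9074] 0.4987886456597334 24.997900128364563
0.4 [0. 0. 0. 0. 0. 0.]
0.35 [-0.0005  0.     -0.0045  0.     -0.0087  0.    ]
0.3 [-0.0012 -0.     -0.009   0.     -0.0175  0.    ]
0.25 [-0.0021 -0.     -0.0134 -0.     -0.0262  0.    ]
0.2 [-0.0032 -0.     -0.0178 -0.     -0.035   0.    ]
0.15 [-0.0046 -0.     -0.0221  0.     -0.0437  0.    ]
0.1 [-0.0062 -0.     -0.0264  0.     -0.0525  0.    ]
0.05 [-0.008  -0.     -0.0306  0.     -0.0612 -0.    ]
0 [-0.01   -0.     -0.0347  0.     -0.07    0.    ]
-0.02 [-0.0108 -0.     -0.0363  0.     -0.0735  0.    ]
[ 0.001   0.0006 -0.001  -0.0006  0.0014 -0.0002]
```

Request:
jog_arm(motion=[[[0,0,-0.001,0,-0.002,0,1],[-0.0002,0,-0.002,0,-0.004,0,1],[-0.0003,0,-0.003,0,-0.006,0,1],[-0.0005,0,-0.0045,0,-0.0087,0,1],[-0.0008,0,-0.006,0,-0.012,0,1],[-0.001,0,-0.0075,0,-0.015,0,1],[-0.0012,0,-0.009,0,-0.0175,0,1],[-0.0015,0,-0.0105,0,-0.02,0,1],[-0.0018,0,-0.012,0,-0.023,0,1],[-0.0021,0,-0.0134,0,-0.026,0,1]]])

```text
clock: 26.9
position: [0.444, -0.2795, 0.0297]
ee_rot: [0.539, 2.817, -0.077]
force: [-1.6, -5.4, -1.3]
width: 0.5
gripper_force: 25.0
```

```bash
python3 - <<'E'
from fk import *
p,Rm,s=now(); print(s["clock"],p,s["joints"],s["force"],s["width"],s["gripper_force"])
for a in(.25,.2,.15,.1,.05,0,-.02):
  R1=rot(BY,.25+.07*(.4-a)/.4); print(a,delta(tcp(pad(a),R1,.003),R1,p,Rm))
E
```

```text
26.9 [ 0.444  -0.2795  0.0297] [ 0.2908  0.4578  0.2434  2.274  -0.7712  0.1985  2.4297] [-1.6299 -5.39   -1.3214] 0.5000504122575978 25.028540790081024
0.25 [ 0.0012  0.0006 -0.0009 -0.0009  0.0016 -0.0001]
0.2 [-0.0001  0.0006 -0.0053 -0.0009 -0.0071 -0.    ]
0.15 [-0.0016  0.0006 -0.0096 -0.0009 -0.0159 -0.    ]
0.1 [-0.0032  0.0006 -0.0138 -0.0009 -0.0246 -0.    ]
0.05 [-0.0051  0.0006 -0.018  -0.0009 -0.0334 -0.    ]
0 [-0.0073  0.0006 -0.022  -0.0009 -0.0421 -0.    ]
-0.02 [-0.0082  0.0006 -0.0236 -0.0009 -0.0456 -0.    ]
```

Request:
jog_arm(motion=[[[-0.0003,0,-0.0013,0,-0.0026,0,1],[-0.0007,0,-0.0026,0,-0.005,0,1],[-0.001,0,-0.0039,0,-0.008,0,1],[-0.0015,0,-0.0052,0,-0.01,0,1],[-0.002,0,-0.0065,0,-0.013,0,1],[-0.0024,0,-0.0078,0,-0.016,0,1],[-0.0028,0,-0.009,0,-0.018,0,1],[-0.0034,0,-0.0104,0,-0.021,0,1],[-0.004,0,-0.0117,0,-0.023,0,1],[-0.0044,0,-0.013,0,-0.026,0,1]]])

```text
clock: 27.73
position: [0.445, -0.2799, 0.0437]
ee_rot: [0.534, 2.791, -0.083]
force: [-0.5, -4.6, 1.3]
width: 0.499
gripper_force: 25.0
```

```bash
python3 - <<'E'
from fk import *
p,Rm,s=now(); print(s["clock"],p,s["joints"],s["force"],s["width"],s["gripper_force"])
for a in(.1,.05,0,-.02):
  R1=rot(BY,.25+.07*(.4-a)/.4); print(a,delta(tcp(pad(a),R1,.003),R1,p,Rm))
a=get_image("side")
for k in silhouettes("lid_centre","side")[:1]: print(k["p"],k["pixel"],k["mask"].sum())
E
```

```text
27.7333 [ 0.445  -0.2799  0.0437] [ 0.2929  0.4247  0.2407  2.2854 -0.7738  0.1915  2.4348] [-0.4857 -4.5882  1.3263] 0.4994628915370025 25.046376585960388
0.1 [ 0.0016  0.0006 -0.0007 -0.0008  0.0021  0.0001]
0.05 [-0.0004  0.0006 -0.0048 -0.0008 -0.0067  0.0001]
0 [-0.0026  0.0006 -0.0088 -0.0008 -0.0154  0.0001]
-0.02 [-0.0036  0.0006 -0.0103 -0.0008 -0.0189  0.0001]
0.81 [410.5, 229.3] 2652
```

Request:
jog_arm(motion=[[[-0.0004,0,-0.001,0,-0.002,0,1],[-0.0008,0,-0.002,0,-0.004,0,1],[-0.0013,0,-0.003,0,-0.006,0,1],[-0.0018,0,-0.004,0,-0.008,0,1],[-0.0022,0,-0.005,0,-0.01,0,1],[-0.0027,0,-0.006,0,-0.012,0,1],[-0.0032,0,-0.007,0,-0.014,0,1],[-0.0037,0,-0.008,0,-0.016,0,1],[-0.0042,0,-0.009,0,-0.018,0,1],[-0.0045,0,-0.0095,0,-0.019,0,1]]])

```text
clock: 28.67
position: [0.4461, -0.2802, 0.0526]
ee_rot: [0.531, 2.775, -0.088]
force: [9.6, -11.0, -29.7]
width: 0.5
gripper_force: 25.0
```

```bash
python3 - <<'E'
from fk import *
from fit import *
p,Rm,s=now(); print(s["clock"],p,s["force"],s["width"],s["gripper_force"])
c=camera_params("side")
a=save("side","s9")
k=silhouettes("lid_centre","side")[0]; print(k["p"],k["pixel"],k["mask"].sum(),fit([("side",LID,k["mask"],c)],[*BIN,0]))
R1=rot(BY,.32);print(delta(tcp(pad(0),R1,.003),R1,p,Rm))
E
```

```text
28.6667 [ 0.4461 -0.2802  0.0526] [  9.6049 -11.0302 -29.6673] 0.5003630102511699 24.995051622390747
0.61 [406.5, 251.6] 4085 (array([ 0.5285, -0.3142,  0.2591]), [np.float64(0.9547571523619428)])
[ 0.0011  0.0005 -0.0006 -0.0014  0.0012  0.0003]
```

Request:
jog_arm(motion=[[[0.0005,0,0.001,0,0,0,1],[0.0005,0,0.001,0,0,0,-1],[0.0005,0,0.001,0,0,0,-1],[0.0005,0,0.001,0,0,0,-1],[0.0005,0,0.001,0,0,0,-1],[0.0005,0,0.001,0,0,0,-1],[0.0005,0,-0.02,0,0,0,-1],[0.01,0,-0.05,0,0,0,-1],[0.02,0,-0.09,0,0,0,-1],[0.03,0,-0.13,0,0,0,-1]]])

```text
clock: 29.6
position: [0.389, -0.2562, 0.155]
ee_rot: [0.529, 2.775, -0.086]
force: [0.6, 1.8, 2.4]
width: 0.996
gripper_force: 0.0
```

```bash
python3 - <<'E'
from fk import *
from fit import *
p,Rm,s=now(); print(s["clock"],p,s["force"],s["width"])
for n in("side","top"):
  c=camera_params(n); im=save(n,n+"10")
  for q,M,p0 in(("lid_centre",LID,[*BIN,0]),("pedal_pad",PAD(0),[*BIN,BY]),("notebook",[box(-.073,.073,-.0515,.0515,0,.012)],[.4152,.1693,1.595])):
    r=[k for k in silhouettes(q,n) if q!="notebook" or k["pixel"][0]<300]
    if r: print(n,q,fit([(n,M,r[0]["mask"],c)],p0))
a=cv2.imread("pics/side10.png");b=cv2.imread("pics/top10.png");cv2.imwrite("pics/m5.png",np.hstack([a[130:430,150:550],b[80:380,150:550]]))
E
```

```text
29.6 [ 0.389  -0.2562  0.155 ] [0.6051 1.8033 2.4463] 0.9956230647611078
side lid_centre (array([ 0.5291, -0.3142,  0.1605]), [np.float64(0.9544549677263678)])
side pedal_pad (array([ 0.5591, -0.3867,  0.0472]), [np.float64(0.05501656980932712)])
side notebook (array([0.4185, 0.1741, 1.5845]), [np.float64(0.9572373729223818)])
top lid_centre (array([ 0.5302, -0.3128,  0.0439]), [np.float64(0.9538032656312226)])
top notebook (array([0.4153, 0.1688, 1.5923]), [np.float64(0.9820454006169422)])
```

View pics/m5.png

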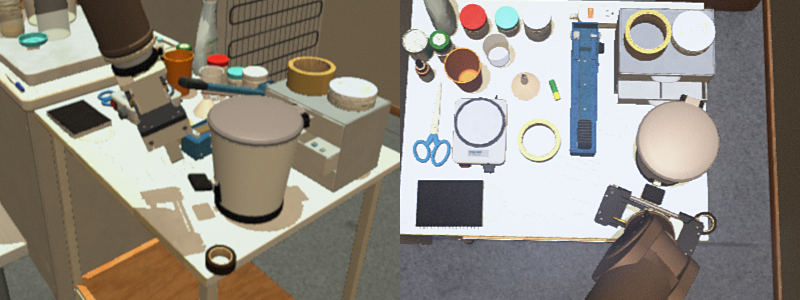

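The lid is flat and shut, the notebook is in place, the paddle is no longer on the bench, and the hand is clear of everything.

```bash
python3 -c "
from cell import *
print(sign_off())"
```

```text
the job is handed in; nothing more can be done
None
```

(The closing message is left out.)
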